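# Dig out the guide-hose bracket and dock it

## Robot

A 6-joint arm with a two-finger parallel gripper is mounted at the origin on the work surface. World frame = base frame: x ahead of the robot, y to its left, z up, the work surface at z = 0. Lengths are in m, angles in rad, forces in N, time in s.
With the tool pointing down it reaches from about 0.3 to 1 m from the base axis. Payload 5.1 kg.
Tool frame: the origin (TCP) lies midway between the tips of the shut fingers; the grasp point (between the pads) lies robot.grasp_offset behind it (robot.grasp_offset is the distance from the TCP to the grasp point, in m); z points along the fingers, y is the line along which they close (so a half turn about z gives the same grasp; the last joint's range is limited). The gripper opens to 95 mm and grips with 3 to 60 N. Pads are 20 mm wide; open, the fingers measure 119 mm over their backs; the gripper's body (75 mm by 180 mm) begins 59 mm behind the grasp point.
Start: joints at [1.218, 0.124, 1.65, -0, 1.367, -0.083], TCP at [0.173, 0.626, 0.215] pointing down, gripper open.
Joint ranges: [-2.61, 2.61], [-1.02, 2.33], [0.03, 2.71], [-1.35, 4.49], [0.32, 2.68], [-2.91, 2.91]. Speed limits (rad/s): [2.57, 2.57, 3.14, 3.14, 3.14, 3.14].

## Interface

Orientations are given as a unit quaternion [w, x, y, z].
In Python, from workcell import robot, eyes, job_done, finder gives the robot as it stands.
- The arm moves only by the tool arm_command, never from a script. Its argument "plan" is a list that holds one entry, the list of rows, each a list of 7 numbers: the turn, a rotation vector about the tool's x, y, z in degrees, then the shift along the tool's x, y, z in mm, then the gripper's target within -1 to 1 (shut at 1, half-way at 0, fully open at -1). A call has exactly 5 rows; each row shifts and turns the commanded pose from where the row before left it, along the tool's axes as they then stand; what a row does not reach is not made up. A row lasts 1/10 s, in which the tool goes at most 50 mm and 8.59 degrees, less where a joint would pass 70% of its speed; a pose out of reach is approached as far as the arm can. A call is refused whole if a number of a shift passes 50 or a number of a turn 8.59, either way. A call with a gripper value outside its range is refused whole. The fingers move at their own pace and stop on an object; the grip force is fixed at half the most. Time passes only in rows, so rows that do not move let the fingers close, or fill a call up. It gives the time, the measured TCP pose, the force, the opening and the grip force at its end, in the units of the state.
- robot.get_obs(): the state, without advancing time (a new reading comes with each control period).
- eyes.get_image(name): name is "scene" or "side" or "wrist"; returns a dict with "frame" (480x640x3 uint8, red, green, blue), "fx", "fy", "cx", "cy" (pixels), "rvec" (rotation vector, rad) and "tvec" (3), from world to camera coordinates, as OpenCV has them; the wrist camera has in their place "mount" (4x4, takes a point from camera to tool coordinates, whose origin is the TCP and whose axes are the flange's). Camera axes: x right, y down, z forward; pixel columns grow to the right and rows downward; lengths in m; the calibration is good to about 2 mm. A picture is of the moment at which its call begins: read the wrist's pose just before it. There is no depth.
- job_done(): hands the job in; it is judged then, once.
Trained networks look in a picture, given as the dict that the camera call returned (one of the last four; its "shot" number tells which), for a name from the list of things; names that differ only in an ending like _2 or _b are one class to them, and where a whole thing is asked for, a point or a joint stands for the part that bears it (a point fixed in the world has none). Each returns a list of dicts, best first, with "score" (0 to 1); they miss things now and then, are a little off and sometimes report something else, mostly with a low value. They report only what shows in the picture. A call takes as long as a camera call.
- finder.cut_out(query, picture): "pixels" (480x640 bool, what is visible of it) and "pixel" ([column, row] in pixels, amid what is visible of it).
The state is a dict: "time_s": time; "joints": joint angles; "qvel": joint speeds; "joint_torque": joint torques, N m; "ee_pos": TCP position; "orientation": TCP orientation; "ft_force": force on the tool from outside, world axes, zero at the start; "ft_torque": the same for the moment, N m; "opening": opening from 0.0 (shut) to 1.0 (fully open); "gripper_force": force on a finger pad.
Only numpy, scipy, OpenCV 4.12 (cv2) and the standard library are available. Lean on these libraries where they do the work, as an engineer would, in place of code of your own. Each camera call takes 0.05 s, during which the arm holds its last target. There are 200 camera calls.

## Task

The drain machine's bracket lies in the grey tray behind the round bottle and the square canister. Stand both of them on the ribbed rubber mat, and only then take the bracket and lower it onto the dock's two pins until it sits flat and fully home. Then put the bottle back upright in the middle of the round coaster and the canister back in the middle of the square one, without knocking over or shoving away the little steel cup in the tray, or tipping over the bottle or canister.

Things in the scene. Friction and masses are not known exactly. Their poses are not given: they have to be found in the camera images.
- bottle: White round bottle, loose, about 0.3 kg: 56 mm diameter straight body from the foot to 130 mm, short shoulder, then a grey 30 mm diameter cap, 155 mm tall in all. Origin: centre of its underside; z up along the bottle. It starts upright on the round coaster and can be gripped across the body near 115 mm height, whichever way its yaw points.
- canister: White square canister, loose, about 0.32 kg: 54 x 54 mm body 134 mm tall, with a grey 36 mm diameter screw cap on top, 150 mm tall in all. Origin: centre of its underside; x and y square to its sides, z up. It starts upright on the square coaster, its sides within 0.1 rad of the tray's, and can be gripped across two sides near 115 mm height.
- bracket: Loose steel bracket, 0.3 kg: plate 36 (x) x 120 (y) x 8 mm (z) with a dark 26 x 26 mm block at its middle, sides along x and y, top 58 mm above the underside: grip it at 40 mm height. Two 13 mm through holes on the y axis, 45 mm either side of the middle. Origin: centre of the underside. Half a turn makes no difference. Starts flat in the tray, long axis along the tray's y, on the +x side of the two containers.
- round_coaster: Fixed cork disc, 68 mm diameter, 3 mm thick, in the grey tray; the bottle's home. Origin: centre of its underside; its top is 3 mm above.
- square_coaster: Fixed cork square, 68 x 68 x 3 mm, in the grey tray; the canister's home. Origin: centre of its underside; its top is 3 mm above. x and y along the tray's. The two coasters lie side by side, 80 mm between centres along the tray's y; which is on which side varies.
- tray: Fixed grey tray, 220 (x) x 180 (y) x 10 mm high, walls and floor 4 mm, holding the coasters with bottle and canister (54 mm to the -x, robot's, side of its middle, 40 mm either way in y), the bracket behind them and a cup beyond. Origin: centre of its underside. Tray, mat and dock are each turned up to 0.25 rad and change places.
- mat: Fixed black ribbed rubber mat, 130 (x) x 220 (y) x 3 mm, empty at the start: the side area for the bottle and canister. Origin: centre of its underside; its top is 3 mm above.
- dock: Fixed grey block, 60 (x) x 140 (y) x 20 mm high, a black tube stub (37 mm high) out to +x. Two pins on its top, on its y axis 45 mm either side of the middle: round (10 mm) at +y, diamond (10 mm in x, 8 in y) at -y; each rises 20 mm above the top, the last 8 mm tapering to a 3 mm tip. Origin: centre of its underside. Home, the bracket's underside lies on the top, 20 mm above this origin, a hole over each pin.
- cup: Small loose steel cup in the tray beyond the bracket, 44 mm diameter at the rim, 55 mm tall, about 60 g; to be left standing where it is. Origin: centre of its underside.

How it is judged:
By the outcome, as a careful person would: the job done as asked, in the order asked, and still so for the second after the job is handed in, with the robot touching nothing.
It also fails if it takes over 128 s, if anything falls off the work surface, if the arm or the gripper's body presses on something with over 40 N, if the wrist force passes 120 N, or if a joint passes its speed limit or range.

## Working session

There is one attempt and no reset: what is moved stays moved. The work goes in short steps, Python scripts to look and compute and a tool call to move; the robot and the scene stay as the last step left them, time stands still between calls to the robot, and variables do not carry over. Pictures are saved under pics/ and viewed, at most 16 in all, crops included, and the job is handed in when it is done.

Besides the shell and the picture viewer there is one more tool, called after "Emit:" as name(argument=value, ...), one argument or row to a line, values as JSON. arm_command: Moves the arm, as the interface text tells. Its arguments: {"type":"object","properties":{"plan":{"type":"array","items":{"type":"array","items":{"type":"array","items":{"type":"number"}}}}},"required":["plan"]}

```bash
mkdir -p pics; ls; cat > h.py <<'E'
import numpy as np, cv2
from scipy.spatial.transform import Rotation as R
from workcell import robot, eyes, job_done, finder
def cam(p,o=None):
    K=np.array([[p['fx'],0,p['cx']],[0,p['fy'],p['cy']],[0,0,1.]])
    if 'mount' in p:
        q=np.array(o['orientation']); T=np.eye(4); T[:3,:3]=R.from_quat(q[[1,2,3,0]]).as_matrix(); T[:3,3]=o['ee_pos']
        M=np.linalg.inv(T@np.array(p['mount']))
        return K,M[:3,:3],M[:3,3]
    return K,cv2.Rodrigues(np.array(p['rvec'],float))[0],np.array(p['tvec'],float).ravel()
def onplane(c,px,z):
    K,Rm,t=c; px=np.atleast_2d(px).astype(float)
    d=(np.linalg.inv(K)@np.c_[px,np.ones(len(px))].T).T@Rm; C=-Rm.T@t
    return C+d*((z-C[2])/d[:,2])[:,None]
def proj(c,P):
    K,Rm,t=c; q=(np.atleast_2d(P)@Rm.T+t)@K.T; return q[:,:2]/q[:,2:]
def save(p,n): cv2.imwrite('pics/'+n,p['frame'][:,:,::-1])
E
python3 - <<'E'
from h import *
o=robot.get_obs(); print(o, robot.grasp_offset)
for n in ['scene','side']:
    p=eyes.get_image(n); save(p,n+'0.png'); c=cam(p)
    print(n,'C',-c[1].T@c[2])
    for q in ['bottle','canister','bracket','round_coaster','square_coaster','tray','mat','dock','cup']:
        for d in finder.cut_out(q,p)[:2]:
            print(q,round(d['score'],2),np.round(d['pixel']),d['pixels'].sum(),onplane(c,d['pixel'],0.01).round(3))
E
```

```text
pics
{'time_s': 0.0, 'joints': array([ 1.21841699e+00,  1.24513195e-01,  1.65165162e+00, -2.00015027e-05,
        1.36750188e+00, -8.25936087e-02]), 'qvel': array([-8.61214506e-05, -1.79990315e-03, -3.92037718e-04,  3.14905558e-04,
       -5.60807249e-04, -2.20841817e-03]), 'joint_torque': array([-8.51752848e-04, -4.17624986e+01, -3.59922695e+01,  7.74352555e-02,
        4.94042574e-02, -1.80515458e-04]), 'ee_pos': array([0.17305033, 0.62588064, 0.21339505]), 'orientation': array([-2.14201620e-04,  1.34482067e-01,  9.90915485e-01, -1.01470210e-03]), 'ft_force': array([ 0.26158566, -0.19978524,  0.29588359]), 'ft_torque': array([-0.02437952, -0.03419046,  0.01823829]), 'gripper_force': 0.0, 'opening': 1.0008775811337272} 0.0188
scene C [ 1.15511414 -0.72265884  0.66839694]
bottle 0.87 [147. 286.] 2545 [[ 0.34  -0.301  0.01 ]]
canister 0.74 [184. 263.] 2567 [[ 0.334 -0.202  0.01 ]]
bracket 0.7 [194. 311.] 1348 [[ 0.475 -0.289  0.01 ]]
round_coaster 0.72 [159. 324.] 163 [[ 0.452 -0.353  0.01 ]]
square_coaster 0.66 [178. 302.] 85 [[ 0.43  -0.292  0.01 ]]
tray 0.8 [204. 334.] 4265 [[ 0.539 -0.319  0.01 ]]
mat 0.9 [323. 262.] 3793 [[ 0.564 -0.016  0.01 ]]
dock 0.63 [410. 207.] 1371 [[0.587 0.299 0.01 ]]
side C [ 0.29651896 -0.73571413  0.56739533]
bottle 0.78 [322. 358.] 3563 [[ 0.451 -0.288  0.01 ]]
bottle 0.37 [289. 363.] 210 [[ 0.4   -0.282  0.01 ]]
canister 0.66 [294. 301.] 2718 [[ 0.446 -0.15   0.01 ]]
bracket 0.61 [351. 362.] 1047 [[ 0.49  -0.309  0.01 ]]
round_coaster 0.95 [318. 402.] 447 [[ 0.42  -0.361  0.01 ]]
square_coaster 0.56 [296. 304.] 2745 [[ 0.445 -0.161  0.01 ]]
square_coaster 0.51 [287. 363.] 295 [[ 0.397 -0.281  0.01 ]]
mat 0.78 [328. 248.] 4022 [[ 0.554 -0.02   0.01 ]]
dock 0.67 [296. 177.] 1189 [[0.578 0.304 0.01 ]]
cup 0.87 [375. 315.] 964 [[ 0.567 -0.229  0.01 ]]
```

View pics/scene0.png

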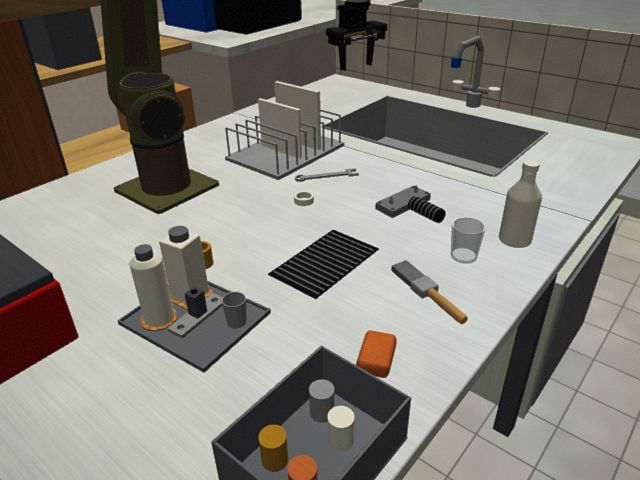

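View pics/side0.png

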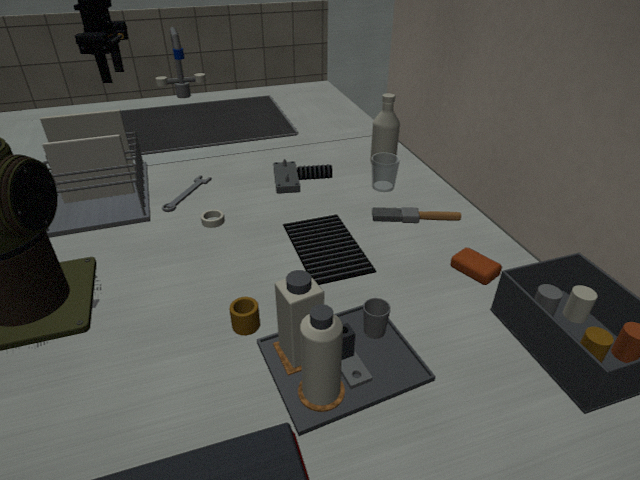

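The scene shows the bottle (147,286) and canister (184,263) in the tray, with the bracket and cup behind them. The mat is at (323,262) and the dock at (410,207). The side view has the cup at (375,315) and agrees. Next I'll get coarse yaws, then look with the wrist camera.

```bash
cat >> h.py <<'E'
def rect(c,mask,z):
    k,_=cv2.findContours(mask.astype(np.uint8),cv2.RETR_EXTERNAL,cv2.CHAIN_APPROX_NONE)
    k=max(k,key=cv2.contourArea)[:,0]
    P=onplane(c,k,z)[:,:2].astype(np.float32)
    (x,y),(w,h),a=cv2.minAreaRect(P)
    if w>h: w,h,a=h,w,a+90
    return np.round([x,y,w,h],4),round((a+45)%180-45,1)  # a = direction of short side, deg
E
python3 - <<'E'
from h import *
for n in ['scene','side']:
    p=eyes.get_image(n); c=cam(p)
    for q,z in [('tray',.01),('mat',.003),('bracket',.008)]:
        d=finder.cut_out(q,p)
        if d: print(n,q,rect(c,d[0]['pixels'],z))
    for q,z in [('bottle',.155),('canister',.15),('cup',.055)]:
        d=finder.cut_out(q,p)
        if d:
            v,u=np.nonzero(d[0]['pixels']); t=np.sort(v)[:1][0]; print(q,onplane(c,[u[v<t+4].mean(),t+4],z).round(3))
p=eyes.get_image('wrist'); print(np.round(p['mount'],3),p['fx'])
E
```

```text
scene tray (array([ 0.4856, -0.2979,  0.1889,  0.2316]), 95.9)
scene mat (array([ 0.5584, -0.0029,  0.1336,  0.2226]), 0.4)
scene bracket (array([ 0.4628, -0.292 ,  0.0877,  0.1253]), 8.0)
bottle [[ 0.427 -0.334  0.155]]
canister [[ 0.416 -0.25   0.15 ]]
cup [[ 0.544 -0.245  0.055]]
side tray (array([ 0.4805, -0.2986,  0.1884,  0.2253]), 95.9)
side mat (array([ 0.5571, -0.0035,  0.1321,  0.2258]), 0.5)
side bracket (array([ 0.4949, -0.2909,  0.0422,  0.1281]), -5.5)
bottle [[ 0.437 -0.327  0.155]]
cup [[ 0.558 -0.243  0.055]]
[[-0.    -0.956 -0.294  0.083]
 [ 1.    -0.    -0.     0.001]
 [ 0.    -0.294  0.956 -0.169]
 [ 0.     0.     0.     1.   ]] 407.4146871870376
```

Emit:
arm_command(
  plan=[
    [[0,0,0,-42,-20,-14,-1],[0,0,0,-42,-20,-14,-1],[0,0,0,-42,-20,-14,-1],[0,0,0,-44,-22,-8,-1],[0,0,0,-44,-22,-8,-1]],
  ],
)

```text
time_s: 2.25
ee_pos: [0.353, 0.4679, 0.2736]
orientation: [0.0, 0.134, 0.991, 0.0]
ft_force: [0.8, 0.2, 0.4]
opening: 0.999
gripper_force: 0.0
```

Emit:
arm_command(
  plan=[
    [[0,0,0,-43,-21,0,-1],[0,0,0,-43,-21,0,-1],[0,0,0,-43,-21,0,-1],[0,0,0,-43,-21,0,-1],[0,0,0,-42,-21,0,-1]],
  ],
)

```text
time_s: 2.75
ee_pos: [0.5314, 0.3094, 0.2729]
orientation: [0.0, 0.135, 0.991, 0.0]
ft_force: [-0.1, 0.6, -0.1]
opening: 1.003
gripper_force: 0.0
```

Emit:
arm_command(
  plan=[
    [[0,0,0,0,0,0,-1],[0,0,0,0,0,0,-1],[0,0,0,0,0,0,-1],[0,0,0,0,0,0,-1],[0,0,0,0,0,0,-1]],
  ],
)

```text
time_s: 3.25
ee_pos: [0.5292, 0.312, 0.2728]
orientation: [0.0, 0.134, 0.991, 0.0]
ft_force: [0.1, -0.0, -0.5]
opening: 1.002
gripper_force: 0.0
```

```bash
cat >> h.py <<'E'
def look():
    o=robot.get_obs(); p=eyes.get_image('wrist'); return o,p,cam(p,o)
E
python3 - <<'E'
from h import *
o,p,c=look(); save(p,'w1.png'); print(o['time_s'],o['ee_pos'],o['orientation'],o['joints'])
for q in ['dock','mat']:
    for d in finder.cut_out(q,p)[:2]: print(q,d['score'],d['pixel'],d['pixels'].sum(),rect(c,d['pixels'],.02))
E
```

```text
3.25 [0.52923788 0.31199191 0.2728153 ] [5.33333314e-05 1.33538133e-01 9.91043670e-01 9.03012909e-05] [ 4.45270439e-01  1.63946074e-02  1.66623603e+00  9.33454100e-05
  1.45877389e+00 -8.57659839e-01]
dock 0.66 [336.4, 218.3] 9870 (array([0.6018, 0.3055, 0.1397, 0.1608]), 79.1)
mat 0.93 [93.7, 276.4] 16274 (array([0.5535, 0.0152, 0.126 , 0.2137]), 0.3)
```

View pics/w1.png

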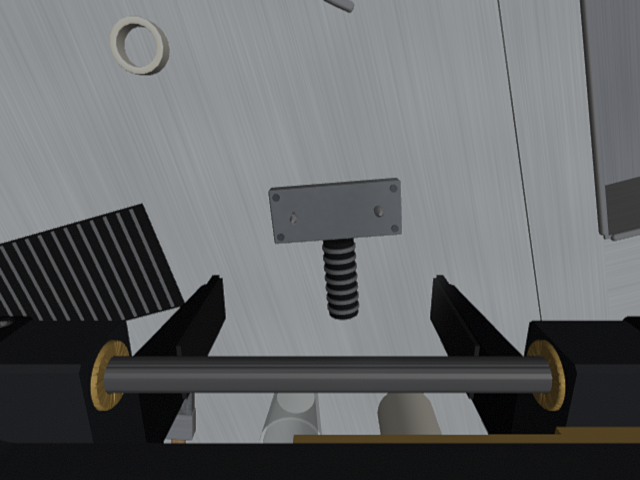

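The dock is at about (337,210), with pins near (294,218) and (379,211). The mat shows at left. I'll go closer to the dock for an accurate pose.

```bash
cat >> h.py <<'E'
def yawrot(o):
    q=np.array(o['orientation']); return R.from_quat(q[[1,2,3,0]]).as_matrix()
def totool(o,target): return (yawrot(o).T@(np.array(target)-o['ee_pos'])*1000).round(1)
E
python3 - <<'E'
from h import *
o,p,c=look()
k=np.array([(269,190),(399,179),(402,234),(274,243)])
P=onplane(c,k,.02)[:,:2]; print(P.round(4),P.mean(0))
q=onplane(c,[(294,218),(379,211)],.04); print(q,np.hypot(*(q[1]-q[0])[:2]),np.degrees(np.arctan2(*(q[1]-q[0])[[1,0]])))
cen=q.mean(0)
print(totool(o,[cen[0],cen[1],.16]), yawrot(o).round(3))
E
```

```text
[[0.5131 0.2532]
 [0.538  0.3873]
 [0.5975 0.3775]
 [0.5704 0.2405]] [0.55474902 0.31465458]
[[0.54446758 0.2728234  0.04      ]
 [0.56035251 0.35817777 0.04      ]] 0.08681992128584982 79.45754447729242
[-21.    9.8 112.8] [[-0.964  0.265  0.   ]
 [ 0.265  0.964  0.   ]
 [-0.     0.    -1.   ]]
```

Emit:
arm_command(
  plan=[
    [[0,0,-4.5,-5,3,24,-1],[0,0,0,-5,2,24,-1],[0,0,0,-5,2,24,-1],[0,0,0,-5,2,24,-1],[0,0,0,0,0,12,-1]],
  ],
)

```text
time_s: 3.95
ee_pos: [0.5507, 0.3152, 0.1618]
orientation: [-0.002, 0.095, 0.995, -0.001]
ft_force: [0.4, 0.4, -0.5]
opening: 1.0
gripper_force: 0.0
```

Emit:
arm_command(
  plan=[
    [[0,0,0,0,0,0,-1],[0,0,0,0,0,0,-1],[0,0,0,0,0,0,-1],[0,0,0,0,0,0,-1],[0,0,0,0,0,0,-1]],
  ],
)

```text
time_s: 4.45
ee_pos: [0.552, 0.3158, 0.1659]
orientation: [0.001, 0.095, 0.995, 0.0]
ft_force: [-0.1, -0.2, 0.3]
opening: 1.001
gripper_force: 0.0
```

```bash
python3 - <<'E'
from h import *
o,p,c=look(); print(o['time_s'],o['ee_pos'],o['orientation'])
px=proj(c,[[.5525,.3155,.03]])[0]; print(px)
x0,y0=(px-[130,75]).astype(int); f=p['frame'][y0:y0+150,x0:x0+260]
cv2.imwrite('pics/w2.png',cv2.resize(f,None,fx=3,fy=3,interpolation=cv2.INTER_CUBIC)[:,:,::-1]); print(x0,y0)
np.savez('w2.npz',f=p['frame'],K=c[0],R=c[1],t=c[2])
E
```

```text
4.45 [0.55198675 0.31578675 0.16586671] [7.88001946e-04 9.54646120e-02 9.95432404e-01 4.64766275e-04]
[326.17069099 220.0414165 ]
196 145
```

View pics/w2.png

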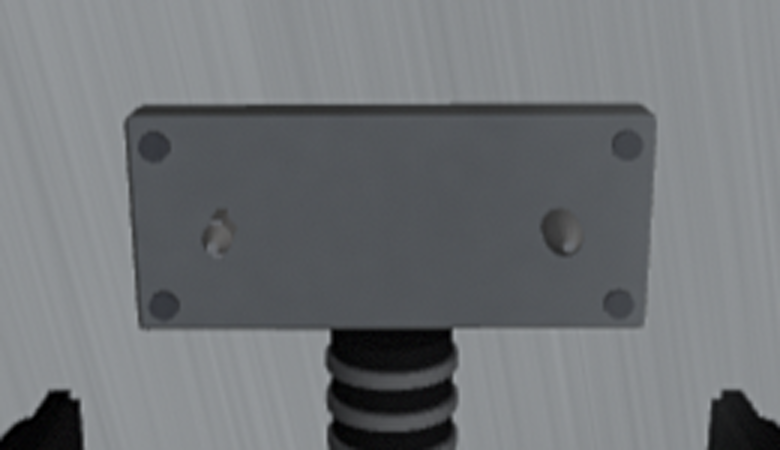

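The dock is close up, with top corners at crop (126,118), (656,118), (644,327), (139,327) and pin tips at about (216,245) and (566,242).

```bash
python3 - <<'E'
from h import *
d=np.load('w2.npz'); c=(d['K'],d['R'],d['t']); o0=np.array([196,145])
f=lambda l:np.array(l)/3+o0-1/3
P=onplane(c,f([(126,118),(656,118),(644,327),(139,327)]),.02)[:,:2]
print(P.round(4),P.mean(0)); a=(P[1]+P[2]-P[0]-P[3]);print(np.degrees(np.arctan2(a[1],a[0])),np.linalg.norm(a)/2,np.linalg.norm(P[3]-P[0]))
q=onplane(c,f([(216,245),(566,242)]),.038)[:,:2];print(q.round(4),q.mean(0),np.linalg.norm(q[1]-q[0]),np.degrees(np.arctan2(*(q[1]-q[0])[::-1])))
# check: overlay
cen=P.mean(0);th=np.arctan2(a[1],a[0])-np.pi/2;Rz=np.array([[np.cos(th),-np.sin(th)],[np.sin(th),np.cos(th)]])
for y in(-.045,.045):
  for z in(.02,.04): print(y,z,((proj(c,np.r_[cen+Rz@[0,y],z])[0]-o0)*3).round())
E
```

```text
[[0.5134 0.2527]
 [0.5397 0.3881]
 [0.5965 0.3774]
 [0.5701 0.2415]] [0.55494062 0.31494716]
79.01567132985323 0.13814363058084522 0.05780230938185693
[[0.5467 0.2714]
 [0.5628 0.3585]] [0.55479195 0.3149275 ] 0.08855764237266518 79.52612483139572
-0.045 0.02 [222. 224.]
-0.045 0.04 [211. 245.]
0.045 0.02 [559. 224.]
0.045 0.04 [569. 245.]
```

Emit:
arm_command(
  plan=[
    [[0,0,0,0,-5,-45,-1],[0,0,0,0,-20,-45,-1],[0,0,0,0,-20,-44,-1],[0,0,0,0,-34,-36,-1],[0,0,0,-4,-43,-24,-1]],
  ],
)

```text
time_s: 5.0
ee_pos: [0.5324, 0.195, 0.3629]
orientation: [0.002, 0.094, 0.996, 0.001]
ft_force: [0.4, -0.2, 0.9]
opening: 0.999
gripper_force: 0.0
```

Emit:
arm_command(
  plan=[
    [[0,0,0,-3,-49,0,-1],[0,0,0,-3,-49,0,-1],[0,0,0,-3,-49,0,-1],[0,0,0,-3,-49,0,-1],[0,0,0,-3,-49,0,-1]],
  ],
)

```text
time_s: 5.5
ee_pos: [0.4998, -0.0501, 0.3592]
orientation: [0.001, 0.095, 0.995, -0.0]
ft_force: [0.3, -0.6, -0.1]
opening: 0.997
gripper_force: 0.0
```

Emit:
arm_command(
  plan=[
    [[0,0,0,-3,-49,0,-1],[0,0,0,-3,-49,0,-1],[0,0,0,-3,-48,0,-1],[0,0,0,-3,-48,0,-1],[0,0,8.1,0,0,0,-1]],
  ],
)

```text
time_s: 6.0
ee_pos: [0.4739, -0.2458, 0.3584]
orientation: [-0.0, 0.17, 0.985, -0.001]
ft_force: [1.3, 0.4, -0.5]
opening: 1.001
gripper_force: 0.0
```

Emit:
arm_command(
  plan=[
    [[0,0,8.1,0,0,0,-1],[0,0,8.1,0,0,0,-1],[0,0,8.1,0,0,0,-1],[0,0,8.1,0,0,0,-1],[0,0,8.1,0,0,0,-1]],
  ],
)

```text
time_s: 6.5
ee_pos: [0.4753, -0.2411, 0.359]
orientation: [0.0, 0.499, 0.866, -0.0]
ft_force: [1.0, -0.3, -0.4]
opening: 0.998
gripper_force: 0.0
```

Emit:
arm_command(
  plan=[
    [[0,0,8.1,0,0,0,-1],[0,0,8.1,0,0,0,-1],[0,0,8.1,0,0,0,-1],[0,0,0,0,0,0,-1],[0,0,0,0,0,0,-1]],
  ],
)

```text
time_s: 7.0
ee_pos: [0.4753, -0.2411, 0.3589]
orientation: [0.0, 0.667, 0.745, 0.0]
ft_force: [-0.3, 0.8, 0.4]
opening: 1.003
gripper_force: 0.0
```

```bash
python3 - <<'E'
from h import *
o,p,c=look(); save(p,'w3.png'); print(o['time_s'],o['ee_pos'],o['orientation'],o['joints'],o['qvel'].round(3))
np.savez('w3.npz',f=p['frame'],K=c[0],R=c[1],t=c[2])
for q,z in [('tray',.01),('bottle',.155),('canister',.15),('bracket',.008),('cup',.055),('round_coaster',.003),('square_coaster',.003)]:
    for d in finder.cut_out(q,p)[:1]: print(q,d['score'],d['pixel'],d['pixels'].sum(),rect(c,d['pixels'],z))
E
```

```text
7.0 [ 0.47531913 -0.24107482  0.35885973] [1.53105489e-04 6.67089278e-01 7.44977766e-01 3.61448376e-06] [-5.70097124e-01 -1.87139496e-01  1.71602634e+00 -4.17444605e-05
  1.61240237e+00 -6.80305588e-01] [ 0.001  0.001 -0.     0.    -0.     0.005]
tray 0.61 [355.8, 218.0] 12162 (array([ 0.4818, -0.295 ,  0.1838,  0.2221]), 95.8)
bottle 0.76 [282.7, 274.4] 3284 (array([ 0.4349, -0.3164,  0.0526,  0.0824]), -2.7)
canister 0.72 [278.9, 202.4] 4065 (array([ 0.4292, -0.2482,  0.0598,  0.0681]), 10.4)
bracket 0.61 [329.9, 210.7] 2375 (array([ 0.4853, -0.289 ,  0.0362,  0.1206]), 6.3)
cup 0.85 [388.6, 199.5] 1223 (array([ 0.5517, -0.2552,  0.0441,  0.0496]), 70.1)
round_coaster 0.66 [310.8, 243.8] 106 (array([ 0.4612, -0.3367,  0.0084,  0.0374]), 9.9)
square_coaster 0.61 [299.3, 162.7] 578 (array([ 0.4235, -0.261 ,  0.0682,  0.0685]), 5.7)
```

View pics/w3.png

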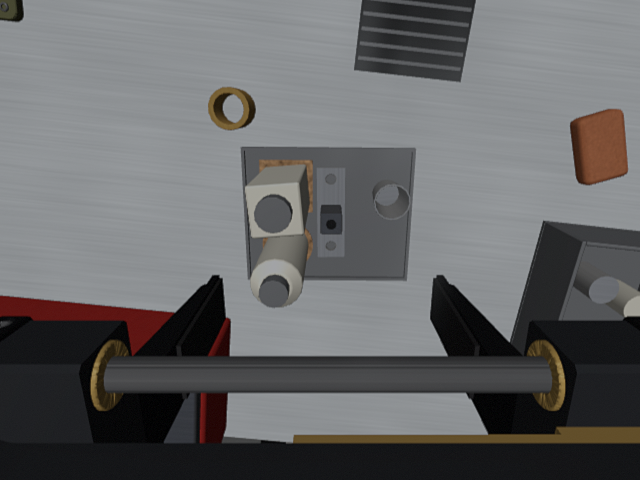

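The wrist view shows the canister cap at (272,213), the bottle cap at (273,291), the bracket holes at (331,179) and (331,246), and the cup at (391,201).

```bash
python3 - <<'E'
from h import *
d=np.load('w3.npz'); c=(d['K'],d['R'],d['t'])
print('can',onplane(c,(272,213),.15)); print('bot',onplane(c,(273,291),.155)); 
P=onplane(c,[(249,236),(303,232)],.134);print(P);v=P[1]-P[0];print(np.degrees(np.arctan2(v[1],v[0])),np.linalg.norm(v))
P=onplane(c,[(331,179),(331,246)],.008);print(P,P.mean(0));v=P[0]-P[1];print(np.degrees(np.arctan2(v[1],v[0])),np.linalg.norm(v))
print('cup',onplane(c,(391,201),.055))
f=d['f'][140:330,220:430];cv2.imwrite('pics/w3c.png',cv2.resize(f,None,fx=3.1,fy=3.1,interpolation=cv2.INTER_CUBIC)[:,:,::-1])
E
```

```text
can [[ 0.42460132 -0.2591864   0.15      ]]
bot [[ 0.43178663 -0.33822452  0.155     ]]
[[ 0.40128725 -0.29009021  0.134     ]
 [ 0.45536983 -0.27983888  0.134     ]]
10.733062371976501 0.05504557258139185
[[ 0.4808416  -0.24423304  0.008     ]
 [ 0.49104917 -0.33455661  0.008     ]] [ 0.48594539 -0.28939482  0.008     ]
96.44770269353442 0.09089853219301562
cup [[ 0.55329105 -0.25463075  0.055     ]]
```

View pics/w3c.png

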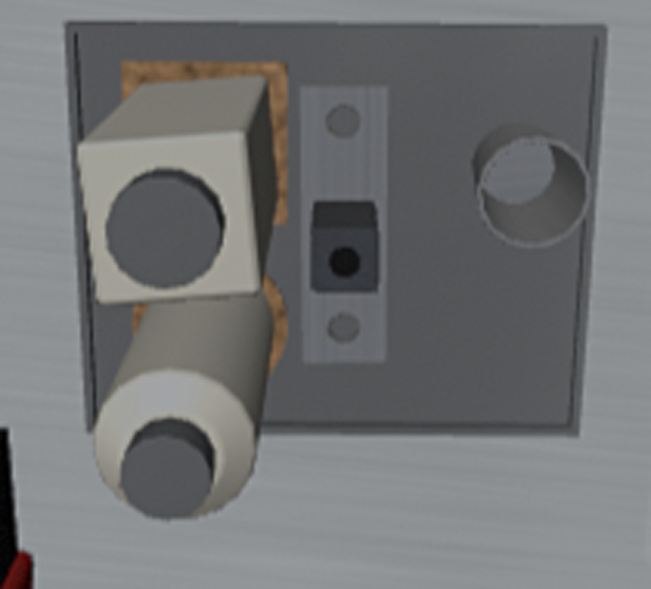

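Emit:
arm_command(
  plan=[
    [[0,0,-4.3,0,0,0,-1],[0,0,0,-4,-27,0,-1],[0,0,0,-4,-26,0,-1],[0,0,0,0,0,35,-1],[0,0,0,0,0,45,-1]],
  ],
)

```text
time_s: 7.9
ee_pos: [0.4255, -0.26, 0.2812]
orientation: [0.004, 0.64, 0.768, 0.0]
ft_force: [0.7, -0.9, 0.5]
opening: 0.998
gripper_force: 0.0
```

Emit:
arm_command(
  plan=[
    [[0,0,0,0,0,45,-1],[0,0,0,0,0,45,-1],[0,0,0,0,0,45,-1],[0,0,0,0,0,30,-1],[0,0,0,0,0,11,-1]],
  ],
)

```text
time_s: 8.4
ee_pos: [0.4225, -0.2569, 0.0986]
orientation: [-0.003, 0.64, 0.769, -0.0]
ft_force: [-1.0, -1.0, -0.2]
opening: 0.999
gripper_force: 0.0
```

Emit:
arm_command(
  plan=[
    [[0,0,0,0,0,0,-1],[0,0,0,0,0,0,-1],[0,0,0,0,0,0,1],[0,0,0,0,0,0,1],[0,0,0,0,0,0,1]],
  ],
)

```text
time_s: 8.9
ee_pos: [0.4254, -0.2591, 0.1041]
orientation: [0.001, 0.64, 0.769, 0.0]
ft_force: [-0.2, -0.0, -0.2]
opening: 0.804
gripper_force: 0.0
```

Emit:
arm_command(
  plan=[
    [[0,0,0,0,0,0,1],[0,0,0,0,0,0,1],[0,0,0,0,0,0,1],[0,0,0,0,0,0,1],[0,0,0,0,0,0,1]],
  ],
)

```text
time_s: 9.4
ee_pos: [0.4247, -0.2586, 0.1027]
orientation: [-0.0, 0.64, 0.769, 0.0]
ft_force: [-1.1, 0.4, 0.7]
opening: 0.57
gripper_force: 30.0
```

Emit:
arm_command(
  plan=[
    [[0,0,0,0,0,-10,1],[0,0,0,0,0,-30,1],[0,0,0,0,0,-30,1],[0,0,0,10,6,-20,1],[0,0,0,26,17,0,1]],
  ],
)

```text
time_s: 9.9
ee_pos: [0.4421, -0.221, 0.1968]
orientation: [0.003, 0.641, 0.767, 0.0]
ft_force: [1.2, -0.3, -3.0]
opening: 0.568
gripper_force: 30.0
```

Emit:
arm_command(
  plan=[
    [[0,0,0,35,23,0,1],[0,0,0,35,23,0,1],[0,0,0,35,23,0,1],[0,0,0,35,23,0,1],[0,0,0,35,23,0,1]],
  ],
)

```text
time_s: 10.4
ee_pos: [0.522, -0.0243, 0.1923]
orientation: [-0.0, 0.64, 0.769, -0.0]
ft_force: [1.3, -1.4, -2.8]
opening: 0.565
gripper_force: 30.0
```

Emit:
arm_command(
  plan=[
    [[0,0,0,35,23,0,1],[0,0,0,22,15,0,1],[0,0,0,10,7,0,1],[0,0,0,0,0,15,1],[0,0,0,0,0,25,1]],
  ],
)

```text
time_s: 10.9
ee_pos: [0.5552, 0.0473, 0.1533]
orientation: [0.001, 0.64, 0.769, 0.001]
ft_force: [0.7, -0.7, -3.6]
opening: 0.567
gripper_force: 30.0
```

Emit:
arm_command(
  plan=[
    [[0,0,0,0,0,20,1],[0,0,0,0,0,15,1],[0,0,0,0,0,7,1],[0,0,0,0,0,5,1],[0,0,0,0,0,3,1]],
  ],
)

```text
time_s: 11.4
ee_pos: [0.5546, 0.0476, 0.1028]
orientation: [0.0, 0.64, 0.768, 0.0]
ft_force: [0.3, -0.4, -3.4]
opening: 0.567
gripper_force: 30.0
```

Emit:
arm_command(
  plan=[
    [[0,0,0,0,0,2,1],[0,0,0,0,0,1,1],[0,0,0,0,0,0,1],[0,0,0,0,0,0,1],[0,0,0,0,0,0,1]],
  ],
)

```text
time_s: 11.9
ee_pos: [0.5545, 0.048, 0.1]
orientation: [0.0, 0.64, 0.769, 0.0]
ft_force: [-0.3, -0.5, -3.5]
opening: 0.565
gripper_force: 30.0
```

Emit:
arm_command(
  plan=[
    [[0,0,0,0,0,1,1],[0,0,0,0,0,0.5,1],[0,0,0,0,0,0,1],[0,0,0,0,0,0,1],[0,0,0,0,0,0,1]],
  ],
)

```text
time_s: 12.4
ee_pos: [0.5546, 0.048, 0.0987]
orientation: [0.0, 0.64, 0.769, 0.0]
ft_force: [-1.1, -1.0, 1.3]
opening: 0.567
gripper_force: 30.0
```

Emit:
arm_command(
  plan=[
    [[0,0,0,0,0,0,-1],[0,0,0,0,0,0,-1],[0,0,0,0,0,0,-1],[0,0,0,0,0,0,-1],[0,0,0,0,0,0,-1]],
  ],
)

```text
time_s: 12.9
ee_pos: [0.5543, 0.048, 0.0982]
orientation: [0.0, 0.64, 0.769, 0.0]
ft_force: [-0.5, 0.8, -0.4]
opening: 0.928
gripper_force: 0.0
```

Emit:
arm_command(
  plan=[
    [[0,0,0,0,0,0,-1],[0,0,0,0,0,-10,-1],[0,0,0,0,0,-25,-1],[0,0,0,0,0,-40,-1],[0,0,0,0,0,-40,-1]],
  ],
)

```text
time_s: 13.4
ee_pos: [0.5538, 0.048, 0.2145]
orientation: [-0.0, 0.64, 0.769, -0.0]
ft_force: [0.3, 0.9, 0.8]
opening: 1.003
gripper_force: 0.0
```

Emit:
arm_command(
  plan=[
    [[0,0,4.5,0,0,0,-1],[0,0,0,-33,-14,0,-1],[0,0,0,-45,-20,0,-1],[0,0,0,-45,-20,0,-1],[0,0,0,-45,-20,0,-1]],
  ],
)

```text
time_s: 13.9
ee_pos: [0.4975, -0.1282, 0.2142]
orientation: [0.001, 0.669, 0.743, 0.0]
ft_force: [0.8, -1.0, 0.1]
opening: 1.001
gripper_force: 0.0
```

Emit:
arm_command(
  plan=[
    [[0,0,0,-45,-20,0,-1],[0,0,0,-45,-20,0,-1],[0,0,0,-45,-19,0,-1],[0,0,0,-45,-19,0,-1],[0,0,0,-25,-10,0,-1]],
  ],
)

```text
time_s: 14.4
ee_pos: [0.4304, -0.3429, 0.2142]
orientation: [0.001, 0.671, 0.742, -0.0]
ft_force: [0.9, 0.2, -0.7]
opening: 1.002
gripper_force: 0.0
```

Emit:
arm_command(
  plan=[
    [[0,0,0,0,0,0,-1],[0,0,0,0,0,0,-1],[0,0,0,0,0,0,-1],[0,0,0,0,0,0,-1],[0,0,0,0,0,0,-1]],
  ],
)

```text
time_s: 14.9
ee_pos: [0.4322, -0.3388, 0.2133]
orientation: [0.0, 0.669, 0.743, 0.0]
ft_force: [-0.4, 0.0, -0.3]
opening: 1.0
gripper_force: 0.0
```

```bash
python3 - <<'E'
from h import *
o,p,c=look(); save(p,'w4.png'); print(o['ee_pos'],o['orientation'],totool(o,[.432,-.3395,.103]))
print(proj(c,[[.432,-.3395,.155]]))
np.savez('w4.npz',f=p['frame'],K=c[0],R=c[1],t=c[2])
E
```

```text
[ 0.43223883 -0.33880546  0.21331816] [1.05790676e-04 6.68871315e-01 7.43378202e-01 3.92528881e-05] [ -0.7  -0.3 110.3]
[[325.68340537 256.5684792 ]]
```

View pics/w4.png

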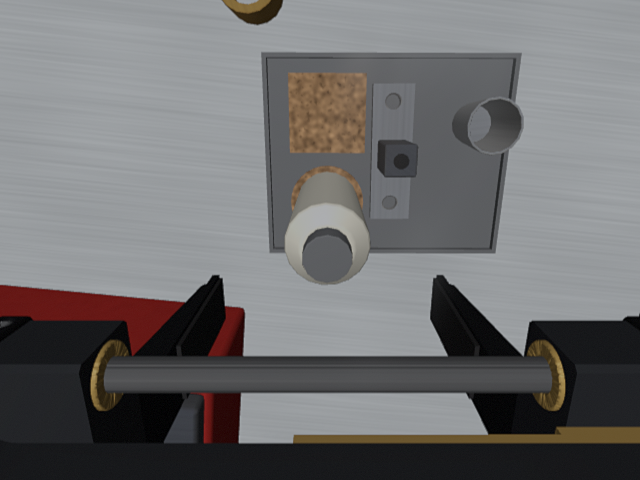

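The bottle cap is at (327,255) as predicted. The empty square coaster has corners (289,72), (366,73), (366,153), (289,152), and the bracket holes are at (393,101) and (389,202).

```bash
python3 - <<'E'
from h import *
d=np.load('w4.npz'); c=(d['K'],d['R'],d['t'])
S=onplane(c,[(289,72.5),(366,73),(366,153),(289,152.5)],.007)[:,:2];print('sq',S.mean(0),np.degrees(np.arctan2(*(S[1]-S[0]+S[2]-S[3])[::-1])),np.linalg.norm(S[1]-S[0]),np.linalg.norm(S[2]-S[1]))
print('bot',onplane(c,(327,255.5),.155))
P=onplane(c,[(393,101),(389,202)],.012);print(P.mean(0));v=P[0]-P[1];print(np.degrees(np.arctan2(v[1],v[0])),np.linalg.norm(v))
T=onplane(c,[(262,53),(521,53),(495,252),(271,252)],.01)[:,:2]
print('tray',T.mean(0),np.linalg.norm(T[1]-T[0]),np.linalg.norm(T[3]-T[0]),np.degrees(np.arctan2(*(T[1]-T[0])[::-1])))
print('cup',onplane(c,(494,125),.059))
E
```

```text
sq [ 0.42468235 -0.26047702] 5.66872829193186 0.06624786638416844 0.06794623351726835
bot [[ 0.43270854 -0.33874409  0.155     ]]
[ 0.48486726 -0.28823815  0.012     ]
96.36034862460001 0.08936628397575788
tray [ 0.48243104 -0.29433371] 0.21810233063918724 0.17797774350337747 6.021687989134608
cup [[ 0.55267994 -0.25445101  0.059     ]]
```

Emit:
arm_command(
  plan=[
    [[0,0,0,0,0,35,-1],[0,0,0,0,0,40,-1],[0,0,0,0,0,25,-1],[0,0,0,0,0,10,-1],[0,0,0,0,0,0,1]],
  ],
)

```text
time_s: 15.45
ee_pos: [0.4312, -0.3388, 0.1017]
orientation: [-0.002, 0.669, 0.743, 0.0]
ft_force: [-0.0, 0.4, 0.3]
opening: 0.959
gripper_force: 0.0
```

Emit:
arm_command(
  plan=[
    [[0,0,0,0,0,0,1],[0,0,0,0,0,0,1],[0,0,0,0,0,0,1],[0,0,0,0,0,0,1],[0,0,0,0,0,0,1]],
  ],
)

```text
time_s: 15.95
ee_pos: [0.432, -0.3402, 0.104]
orientation: [0.001, 0.669, 0.743, -0.0]
ft_force: [-0.5, -0.5, 2.3]
opening: 0.582
gripper_force: 30.0
```

Emit:
arm_command(
  plan=[
    [[0,0,0,0,0,0,1],[0,0,0,0,0,0,1],[0,0,0,0,0,0,1],[0,0,0,0,0,0,1],[0,0,0,0,0,0,1]],
  ],
)

```text
time_s: 16.45
ee_pos: [0.4321, -0.3402, 0.104]
orientation: [0.001, 0.669, 0.743, -0.0]
ft_force: [-0.9, 0.8, 5.1]
opening: 0.585
gripper_force: 30.0
```

Emit:
arm_command(
  plan=[
    [[0,0,0,0,0,-10,1],[0,0,0,0,0,-30,1],[0,0,0,0,0,-30,1],[0,0,0,12,7,-20,1],[0,0,0,28,16,0,1]],
  ],
)

```text
time_s: 16.95
ee_pos: [0.4514, -0.2996, 0.1967]
orientation: [0.003, 0.671, 0.742, -0.0]
ft_force: [1.5, 0.3, -4.1]
opening: 0.587
gripper_force: 30.0
```

Emit:
arm_command(
  plan=[
    [[0,0,0,36,20,0,1],[0,0,0,36,20,0,1],[0,0,0,36,20,0,1],[0,0,0,36,20,0,1],[0,0,0,36,20,0,1]],
  ],
)

```text
time_s: 17.45
ee_pos: [0.5309, -0.1063, 0.1921]
orientation: [-0.001, 0.67, 0.743, -0.0]
ft_force: [0.7, -0.1, -3.0]
opening: 0.584
gripper_force: 30.0
```

Emit:
arm_command(
  plan=[
    [[0,0,0,30,17,0,1],[0,0,0,16,9,0,1],[0,0,0,7,4,0,1],[0,0,0,0,0,15,1],[0,0,0,0,0,25,1]],
  ],
)

```text
time_s: 17.95
ee_pos: [0.5565, -0.0533, 0.1536]
orientation: [0.002, 0.67, 0.743, 0.001]
ft_force: [0.7, 0.3, -4.5]
opening: 0.583
gripper_force: 30.0
```

Emit:
arm_command(
  plan=[
    [[0,0,0,0,0,20,1],[0,0,0,0,0,15,1],[0,0,0,0,0,8,1],[0,0,0,0,0,5,1],[0,0,0,0,0,3,1]],
  ],
)

```text
time_s: 18.45
ee_pos: [0.5559, -0.0528, 0.1022]
orientation: [0.0, 0.67, 0.743, 0.0]
ft_force: [-0.2, -0.4, -3.1]
opening: 0.585
gripper_force: 30.0
```

Emit:
arm_command(
  plan=[
    [[0,0,0,0,0,1,1],[0,0,0,0,0,1,1],[0,0,0,0,0,0,1],[0,0,0,0,0,0,1],[0,0,0,0,0,0,1]],
  ],
)

```text
time_s: 18.95
ee_pos: [0.5559, -0.0524, 0.1005]
orientation: [0.0, 0.669, 0.743, 0.0]
ft_force: [-1.1, -0.3, -2.2]
opening: 0.587
gripper_force: 30.0
```

Emit:
arm_command(
  plan=[
    [[0,0,0,0,0,1,1],[0,0,0,0,0,0,1],[0,0,0,0,0,0,-1],[0,0,0,0,0,0,-1],[0,0,0,0,0,0,-1]],
  ],
)

```text
time_s: 19.45
ee_pos: [0.556, -0.0525, 0.0994]
orientation: [0.0, 0.67, 0.743, 0.0]
ft_force: [0.6, 0.1, -0.5]
opening: 0.785
gripper_force: 0.0
```

Emit:
arm_command(
  plan=[
    [[0,0,0,0,0,0,-1],[0,0,0,0,0,0,-1],[0,0,0,0,0,0,-1],[0,0,0,0,0,-15,-1],[0,0,0,0,0,-30,-1]],
  ],
)

```text
time_s: 19.95
ee_pos: [0.5538, -0.0521, 0.1426]
orientation: [-0.002, 0.67, 0.743, -0.001]
ft_force: [0.1, -0.0, -0.1]
opening: 0.996
gripper_force: 0.0
```

Emit:
arm_command(
  plan=[
    [[0,0,0,0,0,-40,-1],[0,0,0,0,0,-30,-1],[0,0,0,-40,-16,0,-1],[0,0,0,-44,-19,0,-1],[0,0,0,-44,-19,0,-1]],
  ],
)

```text
time_s: 20.45
ee_pos: [0.5152, -0.1865, 0.2163]
orientation: [0.001, 0.669, 0.743, 0.0]
ft_force: [1.5, -1.0, -0.5]
opening: 0.998
gripper_force: 0.0
```

Emit:
arm_command(
  plan=[
    [[0,0,0,-44,-19,0,-1],[0,0,0,-44,-19,0,-1],[0,0,-8.2,-12,-4,0,0],[0,0,-8.2,0,0,0,0],[0,0,-8.2,0,0,0,0]],
  ],
)

```text
time_s: 20.95
ee_pos: [0.4836, -0.2902, 0.2155]
orientation: [0.001, 0.494, 0.869, -0.0]
ft_force: [0.4, 0.4, 0.4]
opening: 0.809
gripper_force: 0.0
```

Emit:
arm_command(
  plan=[
    [[0,0,-8.2,0,0,0,0],[0,0,-8.2,0,0,0,0],[0,0,-8.2,0,0,0,0],[0,0,-8.2,0,0,0,0],[0,0,-8.2,0,0,0,0]],
  ],
)

```text
time_s: 21.45
ee_pos: [0.484, -0.2893, 0.2156]
orientation: [0.001, 0.157, 0.988, -0.0]
ft_force: [0.2, 0.7, -0.8]
opening: 0.503
gripper_force: 0.0
```

Emit:
arm_command(
  plan=[
    [[0,0,-8.2,0,0,0,0],[0,0,-8.2,0,0,0,0],[0,0,-8.2,0,0,20,0],[0,0,0,0,0,20,0],[0,0,0,0,0,10,0]],
  ],
)

```text
time_s: 21.95
ee_pos: [0.4833, -0.2888, 0.1635]
orientation: [-0.001, -0.053, 0.999, 0.0]
ft_force: [-1.3, 0.7, -0.9]
opening: 0.502
gripper_force: 0.0
```

Emit:
arm_command(
  plan=[
    [[0,0,0,0,0,0,0],[0,0,0,0,0,0,0],[0,0,0,0,0,0,0],[0,0,0,0,0,0,0],[0,0,0,0,0,0,0]],
  ],
)

```text
time_s: 22.45
ee_pos: [0.4842, -0.2894, 0.165]
orientation: [0.001, -0.054, 0.999, -0.0]
ft_force: [0.3, -0.4, -0.1]
opening: 0.505
gripper_force: 0.0
```

```bash
python3 - <<'E'
from h import *
o,p,c=look(); save(p,'w5.png'); print(o['ee_pos'],o['orientation'],o['joints'],o['opening'],totool(o,[.485,-.2885,.1]))
np.savez('w5.npz',f=p['frame'],K=c[0],R=c[1],t=c[2])
s=eyes.get_image('scene');save(s,'s5.png')
for q in ['bottle','canister','bracket']:
  print(q,[(round(d['score'],2),d['pixel']) for d in finder.cut_out(q,s)[:1]])
E
```

```text
[ 0.484153   -0.28938337  0.16502236] [ 5.11268818e-04 -5.35766267e-02  9.98563520e-01 -4.25500670e-04] [-6.33901301e-01 -2.96577593e-02  1.89439550e+00 -9.16582241e-06
  1.27552461e+00 -2.31189957e+00] 0.504730141630201 [-0.9  0.8 65. ]
bottle [(0.66, [305.5, 240.1])]
canister [(0.82, [339.0, 222.9])]
bracket []
```

View pics/w5.png

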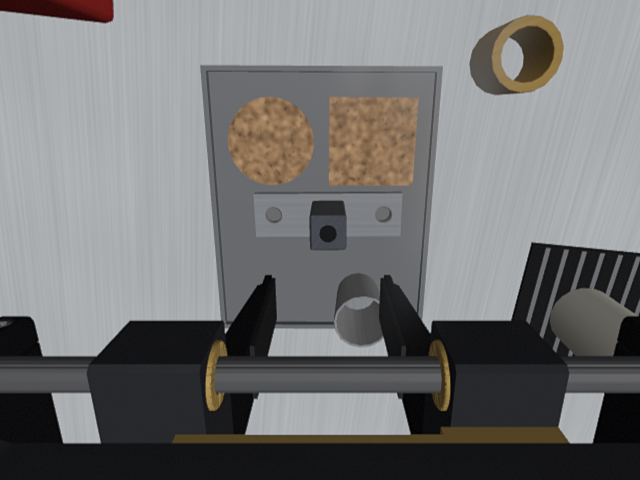

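The bracket plate has holes at (274,215) and (384,214), with the block top around (328,233). Both coasters are free, and the cup at (360,310) is clear of the finger paths.

```bash
python3 - <<'E'
from h import *
d=np.load('w5.npz'); c=(d['K'],d['R'],d['t'])
P=onplane(c,[(274,215),(384,214)],.012);print(P.mean(0));v=P[1]-P[0];print(np.degrees(np.arctan2(v[1],v[0])),np.linalg.norm(v))
P=onplane(c,[(254,193),(401.5,192),(402,236.5),(256,237.5)],.012);print(P.mean(0))
P=onplane(c,[(311,217),(346,216.5),(346,249),(310,250)],.062);print('block',P,P.mean(0))
P=onplane(c,[(329.5,97),(419,97),(413.5,185),(329,185)],.007);print('sq',P.mean(0))
P=onplane(c,[(228,140),(314,140),(270,97),(270,185)],.007);print('rd',P,P.mean(0))
P=onplane(c,[(202,66),(441,66)],.01);v=P[1]-P[0];print(np.degrees(np.arctan2(v[1],v[0])))
E
```

```text
[ 0.48466116 -0.28772923  0.012     ]
96.6785332395434 0.08979784044286707
[ 0.48523562 -0.28818175  0.012     ]
block [[ 0.47487143 -0.30141959  0.062     ]
 [ 0.47192978 -0.27741813  0.062     ]
 [ 0.4955396  -0.27456177  0.062     ]
 [ 0.49901522 -0.29982962  0.062     ]] [ 0.48533901 -0.28830728  0.062     ]
sq [ 0.42406469 -0.25969709  0.007     ]
rd [[ 0.43439579 -0.37293886  0.007     ]
 [ 0.42718075 -0.30577795  0.007     ]
 [ 0.3988742  -0.34223072  0.007     ]
 [ 0.46651362 -0.33780339  0.007     ]] [ 0.43174109 -0.33968773  0.007     ]
96.12345133861916
```

Emit:
arm_command(
  plan=[
    [[0,0,0,-1,1,30,0],[0,0,0,0,0,35,0],[0,0,0,0,0,35,0],[0,0,0,0,0,20,0],[0,0,0,0,0,10,0]],
  ],
)

```text
time_s: 23.2
ee_pos: [0.4832, -0.2869, 0.0314]
orientation: [-0.002, -0.054, 0.999, 0.001]
ft_force: [0.7, 0.5, -0.2]
opening: 0.498
gripper_force: 0.0
```

Emit:
arm_command(
  plan=[
    [[0,0,0,0,0,5,0],[0,0,0,0,0,2,0],[0,0,0,0,0,0,0],[0,0,0,0,0,0,0],[0,0,0,0,0,0,1]],
  ],
)

```text
time_s: 23.7
ee_pos: [0.4853, -0.2885, 0.0283]
orientation: [0.001, -0.054, 0.999, -0.001]
ft_force: [-0.4, -0.1, 0.2]
opening: 0.461
gripper_force: 0.0
```

Emit:
arm_command(
  plan=[
    [[0,0,0,0,0,0,1],[0,0,0,0,0,0,1],[0,0,0,0,0,0,1],[0,0,0,0,0,0,1],[0,0,0,0,0,0,1]],
  ],
)

```text
time_s: 24.2
ee_pos: [0.4848, -0.2883, 0.0275]
orientation: [0.0, -0.054, 0.999, -0.0]
ft_force: [-0.2, -0.9, 2.7]
opening: 0.269
gripper_force: 30.0
```

Emit:
arm_command(
  plan=[
    [[0,0,0,0,0,0,1],[0,0,0,0,0,0,1],[0,0,0,0,0,0,1],[0,0,0,0,0,0,1],[0,0,0,0,0,0,1]],
  ],
)

```text
time_s: 24.7
ee_pos: [0.4849, -0.2883, 0.0275]
orientation: [0.0, -0.054, 0.999, -0.0]
ft_force: [-0.9, -1.6, 3.8]
opening: 0.274
gripper_force: 30.0
```

Emit:
arm_command(
  plan=[
    [[0,0,0,0,0,-20,1],[0,0,0,0,0,-40,1],[0,0,0,0,0,-45,1],[0,0,0,0,0,-45,1],[0,0,0,0,0,-45,1]],
  ],
)

```text
time_s: 25.2
ee_pos: [0.4837, -0.2868, 0.2217]
orientation: [-0.001, -0.054, 0.999, 0.001]
ft_force: [2.0, -0.8, -3.0]
opening: 0.272
gripper_force: 30.0
```

Emit:
arm_command(
  plan=[
    [[0,0,0,-5,22,-27,1],[0,0,0,-9,40,0,1],[0,0,0,-10,44,0,1],[0,0,0,-10,44,0,1],[0,0,0,-10,44,0,1]],
  ],
)

```text
time_s: 25.7
ee_pos: [0.5066, -0.0882, 0.2471]
orientation: [-0.001, -0.053, 0.999, 0.001]
ft_force: [0.9, 0.9, -2.3]
opening: 0.271
gripper_force: 30.0
```

Emit:
arm_command(
  plan=[
    [[0,0,0,-10,44,0,1],[0,0,0,-10,44,0,1],[0,0,0,-10,44,0,1],[0,0,0,-10,44,0,1],[0,0,0,-10,44,0,1]],
  ],
)

```text
time_s: 26.2
ee_pos: [0.5326, 0.1358, 0.247]
orientation: [-0.002, -0.054, 0.999, 0.0]
ft_force: [0.9, 0.2, -2.4]
opening: 0.272
gripper_force: 30.0
```

Emit:
arm_command(
  plan=[
    [[0,0,0,-10,44,0,1],[0,0,0,-10,44,0,1],[0,0,0,-10,44,0,1],[0,0,0,-10,46,0,1],[0,0,8.5,0,0,0,1]],
  ],
)

```text
time_s: 26.7
ee_pos: [0.5528, 0.3198, 0.2461]
orientation: [-0.002, 0.02, 1.0, 0.0]
ft_force: [0.4, -0.5, -3.1]
opening: 0.271
gripper_force: 30.0
```

Emit:
arm_command(
  plan=[
    [[0,0,8.5,0,0,0,1],[0,0,0,0,0,0,1],[0,0,0,0,0,0,1],[0,0,0,0,0,0,1],[0,0,0,0,0,0,1]],
  ],
)

```text
time_s: 27.2
ee_pos: [0.5545, 0.3145, 0.2489]
orientation: [-0.0, 0.094, 0.996, -0.0]
ft_force: [-0.0, -0.1, -3.6]
opening: 0.271
gripper_force: 30.0
```

```bash
python3 - <<'E'
from h import *
o,p,c=look(); print(o['time_s'],o['ee_pos'],o['orientation'],totool(o,[.5549,.3149,.07]))
x=yawrot(o)[:,1]; print(np.degrees(np.arctan2(x[1],x[0])))
save(p,'w6.png')
E
```

```text
27.2 [0.5544956 0.3145244 0.248903 ] [-2.12573733e-04  9.42951459e-02  9.95544262e-01 -4.93916933e-05] [ -0.4   0.5 178.9]
79.17849631918983
```

View pics/w6.png

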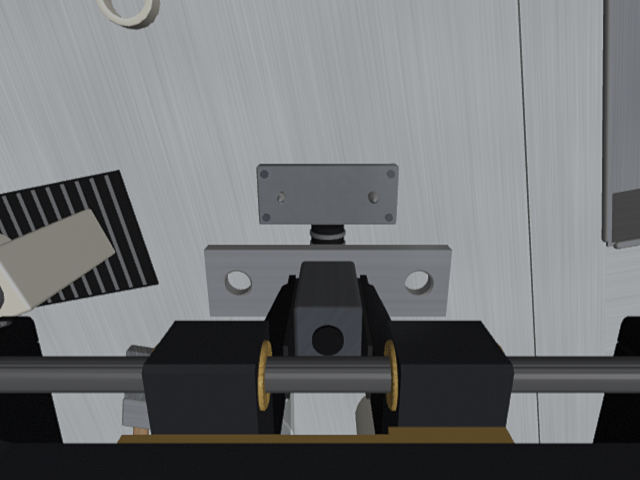

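The held bracket shows its holes at (239,282) and (419,282), and the dock is below with pins at about (281,198) and (374,197).

```bash
python3 - <<'E'
from h import *
o,p,c=look()
f=p['frame'][150:330,195:465];cv2.imwrite('pics/w6c.png',cv2.resize(f,None,fx=2.9,fy=2.9,interpolation=cv2.INTER_CUBIC)[:,:,::-1])
P=onplane(c,[(239,282),(419,282)],o['ee_pos'][2]-.0155);print(P,P.mean(0),np.linalg.norm(P[1]-P[0]))
v=P[1]-P[0];print(np.degrees(np.arctan2(v[1],v[0])))
P=onplane(c,[(205.5,247),(450,247),(451,316),(207,316)],o['ee_pos'][2]-.0155);print(P.mean(0),P)
g=cv2.cvtColor(f,cv2.COLOR_RGB2GRAY)
for q,z in [([(281,198),(374,197)],.038),([(258,165),(397,165),(397.5,223.5),(260,223.5)],.02)]:
    Q=onplane(c,q,z);v=Q[1]-Q[0];print('dock',Q.mean(0),np.degrees(np.arctan2(v[1],v[0])))
E
```

```text
[[0.54562526 0.27261803 0.23359643]
 [0.56231831 0.35974158 0.23359643]] [0.55397179 0.31617981 0.23359643] 0.08870834733501119
79.15347134543624
[0.55414298 0.31584089 0.23359643] [[0.52490719 0.26141226 0.23359643]
 [0.54697761 0.37659354 0.23359643]
 [0.58396691 0.373347   0.23359643]
 [0.56072022 0.25201076 0.23359643]]
dock [0.55337847 0.31552834 0.038     ] 79.77953916369474
dock [0.55468455 0.31594053 0.02      ] 79.15127557485559
```

View pics/w6c.png

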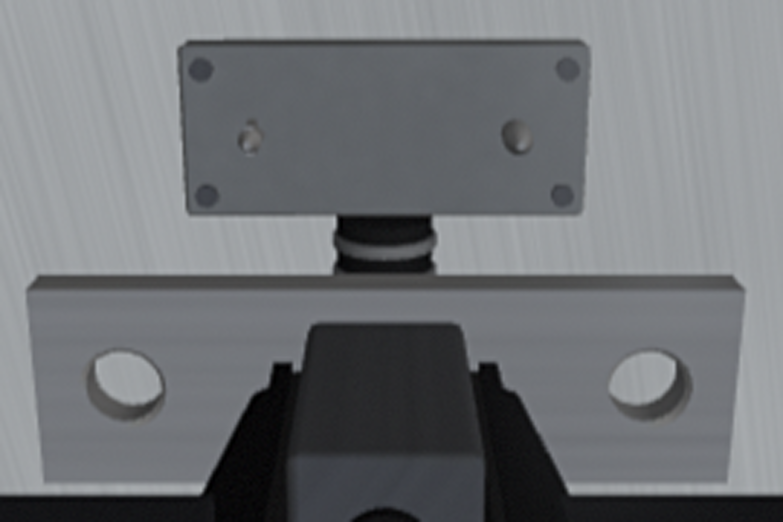

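Emit:
arm_command(
  plan=[
    [[0,0,0,0,0,35,1],[0,0,0,0,0,45,1],[0,0,0,0,0,45,1],[0,0,0,0,0,35,1],[0,0,0,0,0,15,1]],
  ],
)

```text
time_s: 27.8
ee_pos: [0.5519, 0.3135, 0.0695]
orientation: [-0.003, 0.095, 0.996, -0.002]
ft_force: [-0.4, 0.5, -2.8]
opening: 0.269
gripper_force: 30.0
```

Emit:
arm_command(
  plan=[
    [[0,0,0,0,0,4,1],[0,0,0,0,0,0,1],[0,0,0,0,0,0,1],[0,0,0,0,0,0,1],[0,0,0,0,0,0,1]],
  ],
)

```text
time_s: 28.3
ee_pos: [0.5556, 0.3154, 0.0721]
orientation: [0.001, 0.095, 0.996, 0.001]
ft_force: [-0.1, -0.3, -2.4]
opening: 0.271
gripper_force: 30.0
```

```bash
python3 - <<'E'
from h import *
o,p,c=look(); print(o['ee_pos'])
f=p['frame'][150:370,180:480];cv2.imwrite('pics/w7c.png',cv2.resize(f,None,fx=2.6,fy=2.6,interpolation=cv2.INTER_CUBIC)[:,:,::-1])
E
```

```text
[0.55563432 0.31541401 0.07209132]
```

View pics/w7c.png

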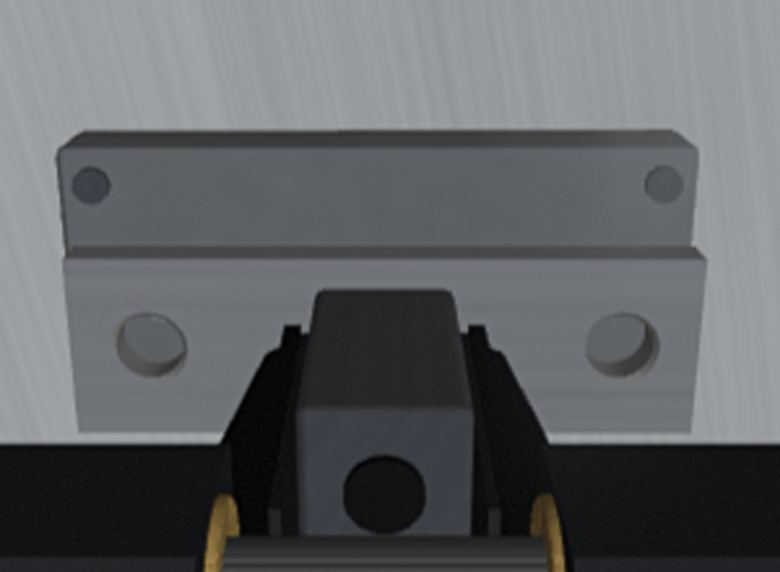

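The bracket is about 1 mm too far along tool +y from the dock, so I'll nudge it and descend slowly.

Emit:
arm_command(
  plan=[
    [[0,0,0,0.7,-1,0,1],[0,0,0,0,0,4,1],[0,0,0,0,0,3,1],[0,0,0,0,0,2,1],[0,0,0,0,0,0,1]],
  ],
)

```text
time_s: 28.85
ee_pos: [0.5532, 0.3138, 0.0603]
orientation: [-0.001, 0.095, 0.996, -0.0]
ft_force: [-0.2, 0.3, -2.4]
opening: 0.271
gripper_force: 30.0
```

Emit:
arm_command(
  plan=[
    [[0,0,0,0,0,2,1],[0,0,0,0,0,2,1],[0,0,0,0,0,1,1],[0,0,0,0,0,0,1],[0,0,0,0,0,0,1]],
  ],
)

```text
time_s: 29.35
ee_pos: [0.5537, 0.3141, 0.0562]
orientation: [0.0, 0.095, 0.996, -0.0]
ft_force: [-0.0, 0.2, -3.3]
opening: 0.275
gripper_force: 30.0
```

Emit:
arm_command(
  plan=[
    [[0,0,0,-0.5,0,1,1],[0,0,0,0,0,1,1],[0,0,0,0,0,1,1],[0,0,0,0,0,1,1],[0,0,0,0,0,1,1]],
  ],
)

```text
time_s: 29.85
ee_pos: [0.5541, 0.314, 0.051]
orientation: [-0.0, 0.095, 0.996, -0.0]
ft_force: [0.3, 0.7, -2.4]
opening: 0.268
gripper_force: 30.0
```

Emit:
arm_command(
  plan=[
    [[0,0,0,0,0,1,1],[0,0,0,0,0,1,1],[0,0,0,0,0,1,1],[0,0,0,0,0,0,1],[0,0,0,0,0,0,1]],
  ],
)

```text
time_s: 30.35
ee_pos: [0.5542, 0.3139, 0.0481]
orientation: [-0.0, 0.095, 0.996, -0.0]
ft_force: [-0.4, 0.2, -3.0]
opening: 0.268
gripper_force: 30.0
```

Sliding freely; about 4.6 mm to go.

Emit:
arm_command(
  plan=[
    [[0,0,0,0,0,1,1],[0,0,0,0,0,1,1],[0,0,0,0,0,1,1],[0,0,0,0,0,0,1],[0,0,0,0,0,0,1]],
  ],
)

```text
time_s: 30.85
ee_pos: [0.5541, 0.3139, 0.0451]
orientation: [-0.0, 0.095, 0.996, -0.0]
ft_force: [0.0, -0.2, -2.8]
opening: 0.275
gripper_force: 30.0
```

Emit:
arm_command(
  plan=[
    [[0,0,0,0,0,1,1],[0,0,0,0,0,0.5,1],[0,0,0,0,0,0.3,1],[0,0,0,0,0,0,1],[0,0,0,0,0,0,1]],
  ],
)

```text
time_s: 31.35
ee_pos: [0.5542, 0.314, 0.0436]
orientation: [0.0, 0.095, 0.996, -0.0]
ft_force: [-1.3, 0.1, -0.9]
opening: 0.275
gripper_force: 30.0
```

Emit:
arm_command(
  plan=[
    [[0,0,0,0,0,0.6,1],[0,0,0,0,0,0,1],[0,0,0,0,0,0,1],[0,0,0,0,0,0,1],[0,0,0,0,0,0,1]],
  ],
)

```text
time_s: 31.85
ee_pos: [0.5542, 0.314, 0.0435]
orientation: [-0.0, 0.095, 0.996, -0.0]
ft_force: [-4.4, -2.5, 5.4]
opening: 0.275
gripper_force: 30.0
```

Emit:
arm_command(
  plan=[
    [[0,0,0,0,0,0,0],[0,0,0,0,0,0,0],[0,0,0,0,0,0,0],[0,0,0,0,0,0,0],[0,0,0,0,0,0,0]],
  ],
)

```text
time_s: 32.35
ee_pos: [0.5542, 0.3139, 0.0426]
orientation: [-0.0, 0.095, 0.996, 0.0]
ft_force: [-0.8, 0.8, 0.5]
opening: 0.498
gripper_force: 0.0
```

Emit:
arm_command(
  plan=[
    [[0,0,0,0,0,-15,0],[0,0,0,0,0,-30,0],[0,0,0,0,0,-35,0],[0,0,0,0,0,-30,0],[0,0,0,0,0,-10,0]],
  ],
)

```text
time_s: 32.85
ee_pos: [0.5565, 0.3151, 0.1687]
orientation: [0.004, 0.095, 0.996, 0.002]
ft_force: [1.3, -0.6, -0.0]
opening: 0.499
gripper_force: 0.0
```

Emit:
arm_command(
  plan=[
    [[0,0,0,0,0,0,0],[0,0,0,0,0,0,0],[0,0,0,0,0,0,0],[0,0,0,0,0,0,0],[0,0,0,0,0,0,0]],
  ],
)

```text
time_s: 33.35
ee_pos: [0.5536, 0.3137, 0.1612]
orientation: [-0.001, 0.095, 0.996, -0.001]
ft_force: [-0.3, 0.4, 0.4]
opening: 0.497
gripper_force: 0.0
```

```bash
python3 - <<'E'
from h import *
o,p,c=look(); print(o['ee_pos'],o['time_s'])
f=p['frame'][130:330,190:450];cv2.imwrite('pics/w8c.png',cv2.resize(f,None,fx=3,fy=3,interpolation=cv2.INTER_CUBIC)[:,:,::-1])
E
```

```text
[0.55357836 0.31367741 0.16122803] 33.35
```

View pics/w8c.png

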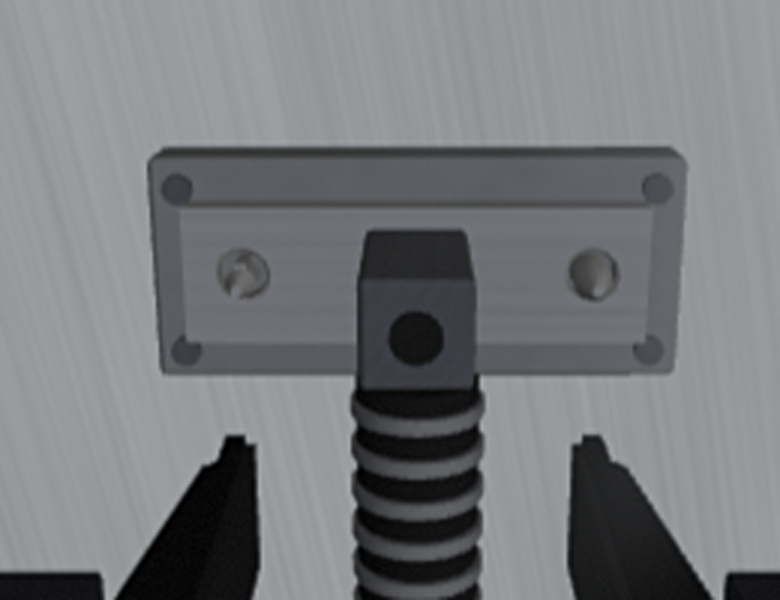

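The bracket is seated: both pins stand in the holes and it lies flat on the dock. Next I'll fetch the bottle.

Emit:
arm_command(
  plan=[
    [[0,0,8.1,0,0,-15,-1],[0,0,8.1,0,0,-20,-1],[0,0,8.1,0,0,-20,-1],[0,0,8.1,0,0,0,-1],[0,0,8.1,0,0,0,-1]],
  ],
)

```text
time_s: 33.9
ee_pos: [0.5547, 0.3142, 0.2188]
orientation: [0.001, 0.436, 0.9, 0.001]
ft_force: [-0.4, -0.0, 0.0]
opening: 0.864
gripper_force: 0.0
```

Emit:
arm_command(
  plan=[
    [[0,0,8.1,0,0,0,-1],[0,0,8.1,0,0,0,-1],[0,0,8.1,0,0,0,-1],[0,0,8.2,0,0,0,-1],[0,0,0,-30,-3,0,-1]],
  ],
)

```text
time_s: 34.4
ee_pos: [0.5541, 0.2856, 0.2173]
orientation: [-0.0, 0.668, 0.744, 0.0]
ft_force: [0.7, -0.5, -0.3]
opening: 0.997
gripper_force: 0.0
```

Emit:
arm_command(
  plan=[
    [[0,0,0,-46,-5,0,-1],[0,0,0,-46,-5,0,-1],[0,0,0,-46,-5,0,-1],[0,0,0,-46,-5,0,-1],[0,0,0,-46,-4,0,-1]],
  ],
)

```text
time_s: 34.9
ee_pos: [0.5548, 0.0509, 0.2176]
orientation: [0.0, 0.668, 0.744, 0.0]
ft_force: [0.8, 0.3, 0.2]
opening: 1.0
gripper_force: 0.0
```

Emit:
arm_command(
  plan=[
    [[0,0,0,-46,-4,0,-1],[0,0,0,-40,-3,0,-1],[0,0,0,-18,-2,0,-1],[0,0,0,0,0,0,-1],[0,0,0,0,0,0,-1]],
  ],
)

```text
time_s: 35.4
ee_pos: [0.5572, -0.0518, 0.2175]
orientation: [-0.0, 0.669, 0.744, 0.0]
ft_force: [-0.9, 0.6, 0.7]
opening: 1.001
gripper_force: 0.0
```

Emit:
arm_command(
  plan=[
    [[0,0,0,0,0,0,-1],[0,0,0,0,0,0,-1],[0,0,0,0,0,0,-1],[0,0,0,0,0,0,-1],[0,0,0,0,0,0,-1]],
  ],
)

```text
time_s: 35.9
ee_pos: [0.5573, -0.0514, 0.2178]
orientation: [-0.0, 0.668, 0.744, -0.0]
ft_force: [0.3, -0.4, 0.2]
opening: 1.002
gripper_force: 0.0
```

```bash
python3 - <<'E'
from h import *
o,p,c=look(); print(o['ee_pos'],o['time_s'],o['orientation'],totool(o,[.556,-.0525,.0995]))
for q,z in [('bottle',.158),('canister',.153)]:
    for d in finder.cut_out(q,p)[:1]: print(q,d['score'],d['pixel'])
f=p['frame'];g=cv2.cvtColor(f,cv2.COLOR_RGB2GRAY)
e=proj(c,[[.556,-.0525,.158]])[0];print('pred cap',e)
# grey cap blob near the prediction
m=(g[:,:]<125)&(np.hypot(*(np.indices(g.shape)[::-1]-e[:,None,None]))<34)
n,l,s,ce=cv2.connectedComponentsWithStats(m.astype(np.uint8));i=1+s[1:,4].argmax();print(s[i],ce[i],onplane(c,ce[i],.158))
E
```

```text
[ 0.55734147 -0.05139898  0.21777091] 35.9 [-4.12031479e-06  6.67969806e-01  7.44188375e-01 -8.29173547e-07] [ -1.   -1.5 118.3]
bottle 0.82 [326.0, 230.9]
canister 0.93 [341.6, 80.6]
pred cap [323.8078544  256.17275067]
[ 300  223   58   56 2390] [326.46945607 251.80083682] [[ 0.55728826 -0.04956456  0.158     ]]
```

Emit:
arm_command(
  plan=[
    [[0,0,0,1,-1.2,35,-1],[0,0,0,0,0,45,-1],[0,0,0,0,0,25,-1],[0,0,0,0,0,10,-1],[0,0,0,0,0,3,-1]],
  ],
)

```text
time_s: 36.55
ee_pos: [0.5554, -0.0509, 0.0987]
orientation: [-0.001, 0.668, 0.744, -0.001]
ft_force: [-1.0, -0.4, 0.1]
opening: 1.002
gripper_force: 0.0
```

Emit:
arm_command(
  plan=[
    [[0,0,0,0,0,0,-1],[0,0,0,0,0,0,1],[0,0,0,0,0,0,1],[0,0,0,0,0,0,1],[0,0,0,0,0,0,1]],
  ],
)

```text
time_s: 37.05
ee_pos: [0.5564, -0.051, 0.1005]
orientation: [0.001, 0.668, 0.744, 0.0]
ft_force: [-0.1, 0.2, -0.0]
opening: 0.719
gripper_force: 0.0
```

Emit:
arm_command(
  plan=[
    [[0,0,0,0,0,0,1],[0,0,0,0,0,0,1],[0,0,0,0,0,0,1],[0,0,0,0,0,0,1],[0,0,0,0,0,0,1]],
  ],
)

```text
time_s: 37.55
ee_pos: [0.556, -0.051, 0.0999]
orientation: [-0.0, 0.668, 0.744, -0.0]
ft_force: [-1.9, 0.3, 2.2]
opening: 0.586
gripper_force: 30.0
```

Emit:
arm_command(
  plan=[
    [[0,0,0,0,0,-10,1],[0,0,0,0,0,-30,1],[0,0,0,0,0,-35,1],[0,0,0,-18,-10,-20,1],[0,0,0,-36,-20,0,1]],
  ],
)

```text
time_s: 38.05
ee_pos: [0.5345, -0.1074, 0.1993]
orientation: [0.003, 0.667, 0.745, 0.002]
ft_force: [0.6, -2.0, -2.7]
opening: 0.583
gripper_force: 30.0
```

Emit:
arm_command(
  plan=[
    [[0,0,0,-36,-20,0,1],[0,0,0,-36,-20,0,1],[0,0,0,-36,-20,0,1],[0,0,0,-36,-20,0,1],[0,0,0,-36,-20,0,1]],
  ],
)

```text
time_s: 38.55
ee_pos: [0.4507, -0.2986, 0.1944]
orientation: [-0.0, 0.668, 0.744, 0.0]
ft_force: [1.0, -0.4, -3.8]
opening: 0.584
gripper_force: 30.0
```

Emit:
arm_command(
  plan=[
    [[0,0,0,-28,-17,0,1],[0,0,0,-12,-7.5,0,1],[0,0,0,0,0,20,1],[0,0,0,0,0,25,1],[0,0,0,0,0,20,1]],
  ],
)

```text
time_s: 39.05
ee_pos: [0.4314, -0.3391, 0.1283]
orientation: [-0.001, 0.668, 0.744, 0.0]
ft_force: [-0.5, 0.7, -3.2]
opening: 0.584
gripper_force: 30.0
```

Emit:
arm_command(
  plan=[
    [[0,0,0,0,0,10,1],[0,0,0,0,0,5,1],[0,0,0,0,0,0,1],[0,0,0,0,0,0,1],[0,0,0,0,0,0,1]],
  ],
)

```text
time_s: 39.55
ee_pos: [0.4325, -0.3404, 0.1162]
orientation: [0.001, 0.668, 0.744, -0.0]
ft_force: [0.6, -0.7, -3.3]
opening: 0.582
gripper_force: 30.0
```

```bash
python3 - <<'E'
from h import *
o,p,c=look(); print(o['ee_pos'],o['time_s'],totool(o,[.4319,-.34,.1039]))
f=p['frame'][120:400,160:500];cv2.imwrite('pics/w9c.png',cv2.resize(f,None,fx=2.1,fy=2.1)[:,:,::-1])
E
```

```text
[ 0.43247832 -0.34040852  0.11616428] 39.55 [ 0.5 -0.5 12.3]
```

View pics/w9c.png

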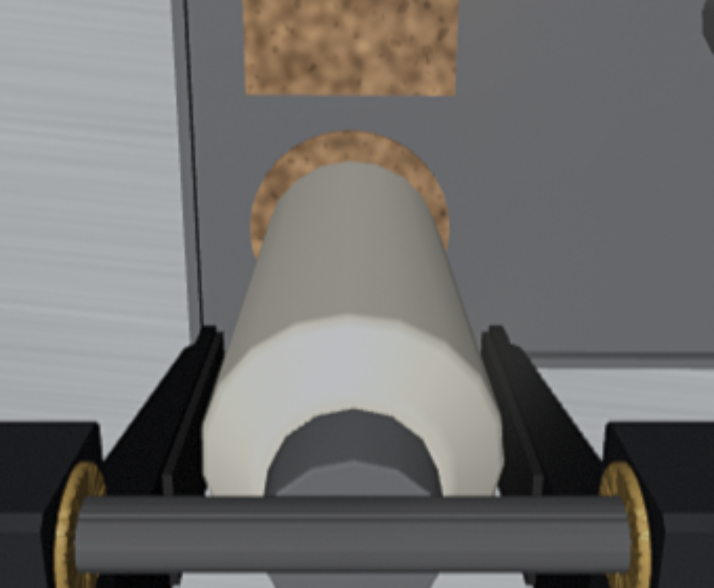

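The bottle hangs centred over the round coaster, so I'll lower it.

Emit:
arm_command(
  plan=[
    [[0,0,0,0,-0.3,5,1],[0,0,0,0,0,4,1],[0,0,0,0,0,2,1],[0,0,0,0,0,0.5,1],[0,0,0,0,0,0,1]],
  ],
)

```text
time_s: 40.1
ee_pos: [0.4313, -0.3401, 0.1039]
orientation: [-0.0, 0.668, 0.744, -0.0]
ft_force: [-2.8, 1.9, 3.3]
opening: 0.586
gripper_force: 30.0
```

Emit:
arm_command(
  plan=[
    [[0,0,0,0,0,0.5,1],[0,0,0,0,0,0.5,1],[0,0,0,0,0,0,1],[0,0,0,0,0,0,1],[0,0,0,0,0,0,1]],
  ],
)

```text
time_s: 40.6
ee_pos: [0.4314, -0.3403, 0.1039]
orientation: [-0.0, 0.668, 0.744, -0.0]
ft_force: [-5.4, 3.1, 8.1]
opening: 0.587
gripper_force: 30.0
```

Emit:
arm_command(
  plan=[
    [[0,0,0,0,0,-0.8,1],[0,0,0,0,0,0,1],[0,0,0,0,0,0,-1],[0,0,0,0,0,0,-1],[0,0,0,0,0,0,-1]],
  ],
)

```text
time_s: 41.1
ee_pos: [0.4317, -0.34, 0.1028]
orientation: [0.0, 0.668, 0.744, 0.0]
ft_force: [-0.5, -0.5, -0.1]
opening: 0.779
gripper_force: 0.0
```

Emit:
arm_command(
  plan=[
    [[0,0,0,0,0,0,-1],[0,0,0,0,0,0,-1],[0,0,0,0,0,0,-1],[0,0,0,0,0,-15,-1],[0,0,0,0,0,-30,-1]],
  ],
)

```text
time_s: 41.6
ee_pos: [0.4301, -0.3386, 0.1465]
orientation: [-0.003, 0.668, 0.744, 0.0]
ft_force: [1.0, 0.3, 0.3]
opening: 0.998
gripper_force: 0.0
```

Emit:
arm_command(
  plan=[
    [[0,0,0,0,0,-40,-1],[0,0,0,0,0,-27,-1],[0,0,-4.2,0,0,0,-1],[0,0,0,30,16,0,-1],[0,0,0,42,22,0,-1]],
  ],
)

```text
time_s: 42.1
ee_pos: [0.4561, -0.263, 0.217]
orientation: [0.001, 0.642, 0.767, 0.0]
ft_force: [0.5, 0.9, -1.0]
opening: 0.997
gripper_force: 0.0
```

Emit:
arm_command(
  plan=[
    [[0,0,0,42,22,0,-1],[0,0,0,42,22,0,-1],[0,0,0,42,22,0,-1],[0,0,0,42,22,0,-1],[0,0,0,42,22,0,-1]],
  ],
)

```text
time_s: 42.6
ee_pos: [0.527, -0.0341, 0.2168]
orientation: [0.001, 0.641, 0.768, 0.001]
ft_force: [0.3, -0.7, 0.7]
opening: 1.001
gripper_force: 0.0
```

Emit:
arm_command(
  plan=[
    [[0,0,0,42,22,0,-1],[0,0,0,36,21,0,-1],[0,0,0,0,0,0,-1],[0,0,0,0,0,0,-1],[0,0,0,0,0,0,-1]],
  ],
)

```text
time_s: 43.1
ee_pos: [0.5547, 0.0478, 0.2157]
orientation: [0.0, 0.641, 0.768, 0.0]
ft_force: [-0.3, -0.1, 0.4]
opening: 1.002
gripper_force: 0.0
```

```bash
python3 - <<'E'
from h import *
o,p,c=look(); print(o['ee_pos'],o['time_s'],o['orientation'],totool(o,[.5544,.048,.0987]))
print('pred cap',proj(c,[[.5544,.048,.153]]))
save(p,'w10.png')
E
```

```text
[0.55467362 0.04783094 0.21566845] 43.1 [3.36546390e-04 6.40764356e-01 7.67737536e-01 5.09073572e-05] [  0.3  -0.3 117. ]
pred cap [[325.74375727 252.56539169]]
```

View pics/w10.png

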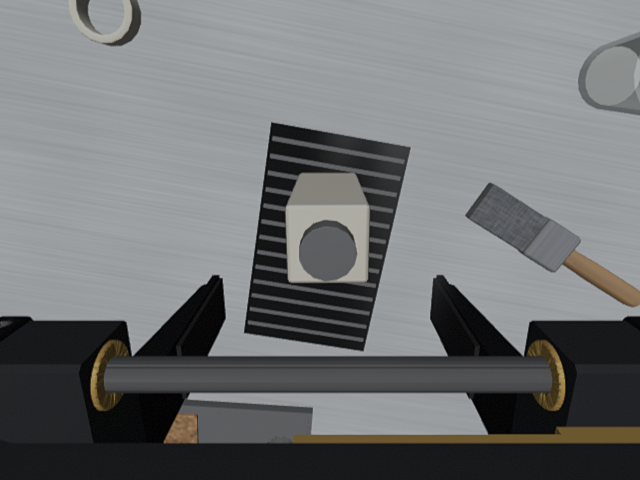

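The canister is at (328,250), upright on the mat where expected. I'll grip it and carry it home.

Emit:
arm_command(
  plan=[
    [[0,0,0,0,0,35,-1],[0,0,0,0,0,45,-1],[0,0,0,0,0,25,-1],[0,0,0,0,0,10,-1],[0,0,0,0,0,1.5,-1]],
  ],
)

```text
time_s: 43.65
ee_pos: [0.5539, 0.0475, 0.0975]
orientation: [-0.001, 0.641, 0.767, -0.001]
ft_force: [0.4, 0.4, 0.0]
opening: 1.007
gripper_force: 0.0
```

Emit:
arm_command(
  plan=[
    [[0,0,0,0,0,0,-1],[0,0,0,0,0,0,1],[0,0,0,0,0,0,1],[0,0,0,0,0,0,1],[0,0,0,0,0,0,1]],
  ],
)

```text
time_s: 44.15
ee_pos: [0.555, 0.0486, 0.0992]
orientation: [0.0, 0.64, 0.768, 0.0]
ft_force: [-0.0, 1.3, -0.5]
opening: 0.72
gripper_force: 0.0
```

Emit:
arm_command(
  plan=[
    [[0,0,0,0,0,0,1],[0,0,0,0,0,0,1],[0,0,0,0,0,0,1],[0,0,0,0,0,0,1],[0,0,0,0,0,0,1]],
  ],
)

```text
time_s: 44.65
ee_pos: [0.5547, 0.0485, 0.0986]
orientation: [-0.0, 0.64, 0.768, -0.0]
ft_force: [-0.1, -0.1, 1.0]
opening: 0.568
gripper_force: 30.0
```

Emit:
arm_command(
  plan=[
    [[0,0,0,0,0,-10,1],[0,0,0,0,0,-30,1],[0,0,0,0,0,-35,1],[0,0,2.3,0,0,-20,1],[0,0,2.2,0,0,0,1]],
  ],
)

```text
time_s: 45.15
ee_pos: [0.5568, 0.0485, 0.1981]
orientation: [0.003, 0.671, 0.742, 0.002]
ft_force: [0.6, 0.6, -3.6]
opening: 0.567
gripper_force: 30.0
```

Emit:
arm_command(
  plan=[
    [[0,0,0,-20,-11,0,1],[0,0,0,-36,-20,0,1],[0,0,0,-36,-20,0,1],[0,0,0,-36,-20,0,1],[0,0,0,-36,-20,0,1]],
  ],
)

```text
time_s: 45.65
ee_pos: [0.4796, -0.1249, 0.1932]
orientation: [-0.0, 0.67, 0.742, -0.0]
ft_force: [1.2, 0.1, -3.8]
opening: 0.57
gripper_force: 30.0
```

Emit:
arm_command(
  plan=[
    [[0,0,0,-36,-20,0,1],[0,0,0,-36,-20,0,1],[0,0,0,-34,-18,0,1],[0,0,0,-17,-9,0,1],[0,0,0,-7,-3.5,0,1]],
  ],
)

```text
time_s: 46.15
ee_pos: [0.4228, -0.2617, 0.1932]
orientation: [-0.0, 0.671, 0.741, -0.0]
ft_force: [0.3, 0.3, -2.7]
opening: 0.568
gripper_force: 30.0
```

Emit:
arm_command(
  plan=[
    [[0,0,0,0,0,20,1],[0,0,0,0,0,30,1],[0,0,0,0,0,20,1],[0,0,0,0,0,8,1],[0,0,0,0,0,0,1]],
  ],
)

```text
time_s: 46.65
ee_pos: [0.4233, -0.2592, 0.1141]
orientation: [-0.002, 0.67, 0.742, -0.0]
ft_force: [1.0, 0.4, -3.2]
opening: 0.565
gripper_force: 30.0
```

Emit:
arm_command(
  plan=[
    [[0,0,0,0,0,0,1],[0,0,0,0,0,0,1],[0,0,0,0,0,0,1],[0,0,0,0,0,0,1],[0,0,0,0,0,0,1]],
  ],
)

```text
time_s: 47.15
ee_pos: [0.4242, -0.2606, 0.116]
orientation: [0.0, 0.67, 0.742, 0.0]
ft_force: [-0.4, 0.0, -3.8]
opening: 0.565
gripper_force: 30.0
```

```bash
python3 - <<'E'
from h import *
o,p,c=look(); print(o['ee_pos'],o['time_s'],totool(o,[.424,-.261,.1025]))
y=yawrot(o)[:,1];print(np.degrees(np.arctan2(y[1],y[0])))
f=p['frame'][120:400,160:500];cv2.imwrite('pics/w11c.png',cv2.resize(f,None,fx=2.1,fy=2.1)[:,:,::-1])
E
```

```text
[ 0.42416967 -0.26057968  0.11604217] 47.15 [-0.4 -0.2 13.5]
5.838191866044835
```

View pics/w11c.png

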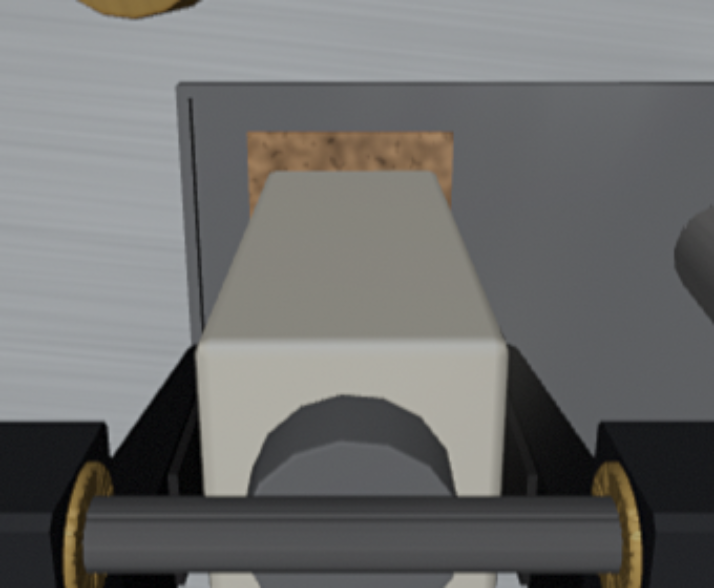

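The canister is squared and centred over its coaster, so I'll lower it and release.

Emit:
arm_command(
  plan=[
    [[0,0,0,-0.3,0,6,1],[0,0,0,0,0,4,1],[0,0,0,0,0,2,1],[0,0,0,0,0,0.5,1],[0,0,0,0,0,0,1]],
  ],
)

```text
time_s: 47.7
ee_pos: [0.4239, -0.2606, 0.1028]
orientation: [-0.0, 0.67, 0.742, -0.0]
ft_force: [-0.3, 0.0, -3.5]
opening: 0.567
gripper_force: 30.0
```

Emit:
arm_command(
  plan=[
    [[0,0,0,0,0,0.5,1],[0,0,0,0,0,0.3,1],[0,0,0,0,0,0,1],[0,0,0,0,0,0,1],[0,0,0,0,0,0,1]],
  ],
)

```text
time_s: 48.2
ee_pos: [0.4241, -0.2608, 0.1026]
orientation: [0.0, 0.67, 0.742, -0.0]
ft_force: [-1.3, 0.1, -0.2]
opening: 0.564
gripper_force: 30.0
```

Touched down. I'll release, rise and back off for a final look.

Emit:
arm_command(
  plan=[
    [[0,0,0,0,0,0,-1],[0,0,0,0,0,0,-1],[0,0,0,0,0,0,-1],[0,0,0,0,0,0,-1],[0,0,0,0,0,0,-1]],
  ],
)

```text
time_s: 48.7
ee_pos: [0.4241, -0.2608, 0.1024]
orientation: [0.0, 0.67, 0.742, 0.0]
ft_force: [-0.1, 0.7, -0.2]
opening: 0.93
gripper_force: 0.0
```

Emit:
arm_command(
  plan=[
    [[0,0,0,0,0,0,-1],[0,0,0,0,0,-15,-1],[0,0,0,0,0,-35,-1],[0,0,0,0,0,-45,-1],[0,0,0,0,0,-45,-1]],
  ],
)

```text
time_s: 49.2
ee_pos: [0.4237, -0.2604, 0.2446]
orientation: [-0.0, 0.67, 0.742, 0.0]
ft_force: [1.2, -0.7, -0.4]
opening: 0.999
gripper_force: 0.0
```

Emit:
arm_command(
  plan=[
    [[0,0,0,0,0,-40,-1],[0,0,0,25,15,-40,-1],[0,0,0,30,20,0,-1],[0,0,0,0,0,0,-1],[0,0,0,0,0,0,-1]],
  ],
)

```text
time_s: 49.7
ee_pos: [0.4532, -0.202, 0.323]
orientation: [0.0, 0.67, 0.743, -0.0]
ft_force: [1.1, 0.2, 0.3]
opening: 1.0
gripper_force: 0.0
```

Emit:
arm_command(
  plan=[
    [[0,0,0,0,0,0,-1],[0,0,0,0,0,0,-1],[0,0,0,0,0,0,-1],[0,0,0,0,0,0,-1],[0,0,0,0,0,0,-1]],
  ],
)

```text
time_s: 50.2
ee_pos: [0.453, -0.2027, 0.3221]
orientation: [-0.0, 0.67, 0.742, -0.0]
ft_force: [-0.1, -0.6, 0.1]
opening: 1.0
gripper_force: 0.0
```

```bash
python3 - <<'E'
from h import *
o,p,c=look(); print(o['ee_pos'],o['time_s'])
s=eyes.get_image('side')
print('cup wrist',[(d['score'],onplane(c,d['pixel'],.03).round(3)) for d in finder.cut_out('cup',p)[:1]],'pred rim px',proj(c,[[.553,-.254,.059],[.424,-.2605,.157],[.432,-.34,.162]]).round())
a=p['frame'][60:440,180:580]; b=s['frame'][140:440,230:450]
b=cv2.resize(b,(int(220*380/300),380)); cv2.imwrite('pics/fin.png',np.hstack([a,b])[:,:,::-1])
E
```

```text
[ 0.45304241 -0.20269413  0.32206031] 50.2
cup wrist [(0.88, array([[ 0.556, -0.258,  0.03 ]]))] pred rim px [[411. 243.]
 [288. 272.]
 [289. 353.]]
```

View pics/fin.png

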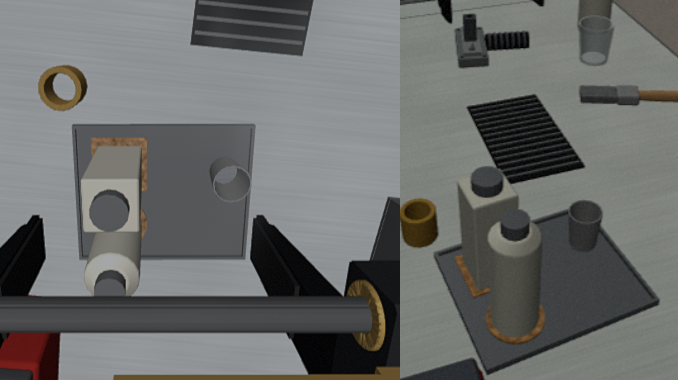

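Both containers stand upright on their coasters, the cup is untouched and the bracket is on the dock. I'll hand the job in.

```bash
python3 -c "
from workcell import job_done; print(job_done())"
```

```text
the job is handed in; nothing more can be done
None
```

I handed the job in at about 50 s: the bracket sits flat on both dock pins, the bottle and canister stand upright in the middle of their coasters, and the cup is still where it was.

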